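# Empty the canister into the finds tray, then try, free and hold the drying chest's lid

### The job

Carry the steel canister to the white finds tray, tip the three clay pieces out into the tray from low above it (canister never more than about 20 cm above the bench while it is tipped), and stand the empty canister upright on the bench itself. Then, so that a colleague can load the tray, open the wooden drying chest: first tug its lid up by the bar handle before touching the catch, and if the lid is caught slide the catch all the way across to free it; lift the lid to about 45 degrees and finish while still holding it there with the fingers, as it falls shut by itself. Leave the jar, dish, brush, spatula, foam block and cork where they are.

Things in the scene. Friction and masses are not known exactly. Their poses are not given: they have to be found in the camera images.
- canister: plain square stainless-steel canister, open at the top, without a handle, 56 by 56 mm with flat upright sides, 70 mm tall, walls and floor 3 mm, 140 g; origin at the centre of its underside, z up its axis to the mouth, x and y square to its sides. Holds the three clay pieces. Stands in front of the robot, between tray and chest. Gripped near its top it stays put in the fingers when turned over.
- piece0: chunky lump of reddish fired clay, about 17 mm across and 17 mm tall, 12 g; origin at the centre of its base face. It starts inside the canister.
- piece1: chunky lump of reddish fired clay, about 17 mm across and 15 mm tall, 12 g; origin at the centre of its base face. It starts inside the canister.
- piece2: chunky lump of reddish fired clay, about 17 mm across and 19 mm tall, 12 g; origin at the centre of its base face. It starts inside the canister.
- tray: white plastic finds tray, fixed to the bench, 150 mm (its x) by 200 mm (its y), 30 mm tall, walls and floor 5 mm; origin at the centre of its underside. May be to the left or to the right.
- chest: wooden drying chest, fixed to the bench, 180 mm deep (its x) by 240 mm wide (its y) by 120 mm tall, origin at the centre of its underside, its front looks along its -x, towards the robot. A dark steel catch housing, 44 mm deep, 90 mm wide, its top 115 mm above the bench, sticks out of the front, centred at y = +60 mm. On the side that the tray is not on.
- lid (a joint): angle of the chest's lid (rad): 0 shut, grows as the front edge rises, at most 1.3. A 10 mm wooden board, 180 by 240 mm, hinged along the chest's far (+x) top edge, 0.3 to 0.65 kg; falls shut when let go. A hidden bolt in the housing may hold it: a caught lid rises about 0.03 rad (5 mm at the handle) and stops dead; a free one goes on rising. This cannot be seen.
- lid_handle (a point): middle of the lid's bar handle, a steel bar about 10 mm thick and 110 mm long, parallel to the chest's y, 35 mm above the lid's top (165 mm above the bench when shut); 150 mm from the hinge line, which is 45 mm below the bar's height when shut. Axes: those of the lid (the chest's when shut).
- lid_hinge (a point): point in the middle of the lid's hinge line, at the far top edge of the chest; the hinge line runs along the chest's y.
- catch (a joint): position of the catch slide (m): 0 to 0.032 along the chest's +y; starts at 0 to 0.005 whether the bolt is caught or not. Stays where it is left (friction about 1.5 N). Moved all the way it pushes the hidden bolt clear, and the bolt then stays clear.
- catch_top (a point): middle of the top of the catch slide's grip, an upright steel block 14 mm (chest's x) by 16 mm (chest's y), 32 mm tall, standing on the catch housing, its top 147 mm above the bench; axes those of the chest. Slides along the chest's +y.
- jar: bystander: white jar with a lid, 52 mm diameter, 85 mm tall, origin at the centre of its underside
- dish: bystander: small white ceramic bowl, 80 mm diameter, 30 mm tall, origin at the centre of its underside
- brush: bystander: brush lying on the bench
- spatula: bystander: spatula lying on the bench, 190 mm long
- block: bystander: grey foam block 70 by 50 by 35 mm, origin at the centre of its underside
- roll: bystander: cork cylinder 40 mm diameter, 30 mm tall, standing, origin at the centre of its underside
Mind the look-alikes: they are no part of the job. What is shaped like the canister but red or yellow is not meant.

How it is judged:
By the outcome, as a careful person would: the job done as asked, in the order asked, and still so for the second after the job is handed in, while the arm keeps its last pose, push and grip.
It also fails if it takes over 72 s, if anything falls off the work surface, if the arm or the gripper's body presses on something with over 40 N, if the wrist force passes 120 N, or if a joint passes its speed limit or range.

### The arm

A 6-joint arm with a two-finger parallel gripper is mounted at the origin on the work surface. World frame = base frame: x ahead of the robot, y to its left, z up, the work surface at z = 0. Lengths are in mm, angles in rad, forces in N, time in s.
With the tool pointing down it reaches from about 275 to 750 mm from the base axis. Payload 10.2 kg.
Tool frame: the origin (TCP) lies midway between the tips of the shut fingers; the grasp point (between the pads) lies grasp_offset behind it (grasp_offset is the distance from the TCP to the grasp point, in mm); x points along the fingers, z is the direction in which the jaws open and shut, and the axes are right-handed (so a half turn about x gives the same grasp; the last joint's range is limited). The gripper opens to 85 mm and grips with 20 to 120 N. Pads are 22 mm wide; open, the fingers measure 114 mm over their backs; the gripper's body (76 mm by 85 mm) begins 54 mm behind the grasp point. The pads swing forward as they close: fully open they stand 13 mm farther back than shut.
Start: joints at [-1.398, 0.313, 1.498, -0, 1.331, -0.223], TCP at [202.4, -484.423, 231.294] pointing down, gripper open.
Joint ranges: [-2.94, 2.94], [-0.97, 2.17], [0.19, 2.56], [-1.23, 4.37], [0.02, 3.11], [-2.88, 2.88]. Speed limits (rad/s): [2.39, 2.39, 3.01, 3.14, 3.14, 3.14].

### API

Orientations are given as a unit quaternion [w, x, y, z].
In Python, from rig import sense, capture, calibration, finish_job, grasp_offset gives the robot as it stands.
- The arm moves only by the shell command python3 -m jog 'ROWS' [FORCE]. ROWS is JSON, a list of rows, each an object with "linear": the shift along the tool's x, y, z scaled (see below), a list of three; "rotation": the turn, a rotation vector about the tool's x, y, z scaled (see below), a list of three; "grip": the finger opening in mm, from 0 to 85.4. A call has 1 to 20 rows; each row is the pose to reach, as a shift and turn from the pose measured when the call began, along the tool's axes at that moment; what a row does not reach only later rows make up. The controller multiplies each number of a shift by 0.3 m and each number of a turn by 0.5 rad. A row lasts 1/12 s, in which the tool goes at most 41.7 mm and 7.16 degrees, less where a joint would pass 70% of its speed; a pose out of reach is approached as far as the arm can. A call with a number of a shift or a turn outside -1 to 1 is refused whole. A call with a gripper value outside its range is refused whole. The fingers move at their own pace and stop on an object; FORCE is the grip in N (left out, the last holds). Time passes only in rows, so rows that repeat a pose let the fingers close. It gives the time, the measured TCP pose, the force and the opening at its end, in the units of the state.
- sense(): the state, without advancing time (a new reading comes with each control period).
- capture(name): name is "scene" or "top"; returns (picture, depth): 480x640x3 uint8, red, green, blue; 480x640 float32, mm along the optical axis (not along the pixel's ray), 0 where there is no reading.
- calibration(name): a dict with "intrinsics" (3x3 intrinsics, pixels), "world_from_camera" (4x4, takes a point from camera to world coordinates). Camera axes: x right, y up, looking along -z (the intrinsics and any distortion apply to the point x, -y, -z); pixel columns grow to the right and rows downward; lengths in mm; the calibration is good to about 2 mm. A picture is of the moment at which its call begins. calibration takes no time and is no camera call.
- finish_job(): hands the job in, once; it reports no verdict.
The state is a dict: "time_s": time; "joints": joint angles; "dq": joint speeds; "tau": joint torques, N m; "eef_pos": TCP position; "ee_rot": TCP orientation; "force": force on the tool from outside, world axes, zero at the start; "wrist_torque": the same for the moment, N m; "grip_width": opening from 0.0 (shut) to 1.0 (fully open).
Only numpy, scipy, OpenCV 4.12 (cv2) and the standard library are available. Lean on these libraries where they do the work, as an engineer would, in place of code of your own. Each camera call takes 0.05 s, during which the arm holds its last target.

## Working session

There is one attempt and no reset: what is moved stays moved. The work goes in short steps, Python scripts to look and compute and a shell command to move; the robot and the scene stay as the last step left them, time stands still between calls to the robot, and variables do not carry over. Pictures are saved under pics/ and viewed, and the job is handed in when it is done.

```bash
mkdir -p pics; ls; python3 - <<'E'
from rig import *
import cv2,numpy as np
print(sense(),grasp_offset)
for n in("scene","top"):
    p,d=capture(n); np.savez(f"pics/{n}0.npz",p=p,d=d); cv2.imwrite(f"pics/{n}0.png",p[:,:,::-1]); print(n,calibration(n))
E
```

```text
pics
{'time_s': 0.0, 'joints': array([-1.39838127e+00,  3.13436356e-01,  1.49843097e+00, -1.26720148e-05,
        1.33101865e+00, -2.23408766e-01]), 'dq': array([-0.00018461, -0.00045187, -0.00198808,  0.00091935, -0.00083616,
        0.00077193]), 'tau': array([-3.49022093e-04, -4.12269831e+01, -2.59742296e+01, -2.31042031e-04,
        4.14993876e-03,  1.67673278e-05]), 'eef_pos': array([ 202.35917777, -484.1512361 ,  230.74436518]), 'ee_rot': array([ 0.58823319,  0.39225592,  0.58886946, -0.39159898]), 'force': array([-0.09013496, -0.41381558, -0.31970058]), 'wrist_torque': array([-0.03499102,  0.03342348,  0.03971122]), 'grip_width': 0.9999608641930242} 18.700000000000003
scene {'intrinsics': array([[444.7211767 ,   0.        , 315.38261913],
       [  0.        , 444.7211767 , 234.06425633],
       [  0.        ,   0.        ,   1.        ]]), 'world_from_camera': array([[ 4.94432805e-01, -4.97340193e-01,  7.12873715e-01,
         1.16410086e+03],
       [ 8.69195223e-01,  2.77242810e-01, -4.09433864e-01,
        -3.62974578e+02],
       [ 5.98880509e-03,  8.22063961e-01,  5.69363661e-01,
         6.24055281e+02],
       [ 0.00000000e+00,  0.00000000e+00,  0.00000000e+00,
         1.00000000e+00]])}
top {'intrinsics': array([[532.49223138,   0.        , 322.49724345],
       [  0.        , 532.49223138, 234.79213839],
       [  0.        ,   0.        ,   1.        ]]), 'world_from_camera': array([[-5.87347782e-03,  9.94666679e-01, -1.02974267e-01,
         4.57522274e+02],
       [-9.99980794e-01, -6.04598377e-03, -1.36319089e-03,
         1.05198679e+01],
       [-1.97850131e-03,  1.02964283e-01,  9.94683086e-01,
         1.08223397e+03],
       [ 0.00000000e+00,  0.00000000e+00,  0.00000000e+00,
         1.00000000e+00]])}
```

View pics/scene0.png

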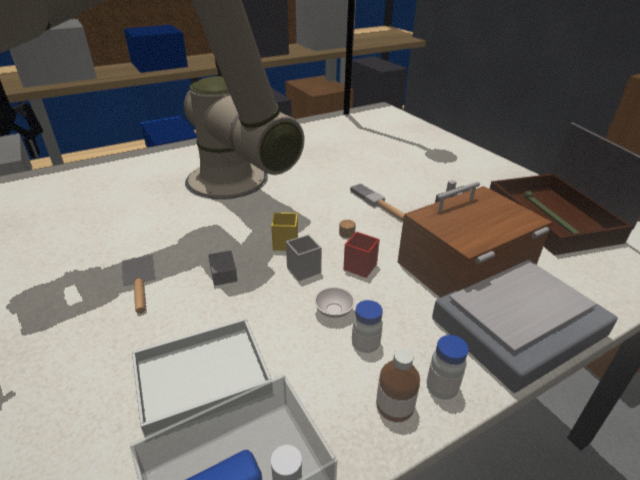

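View pics/top0.png

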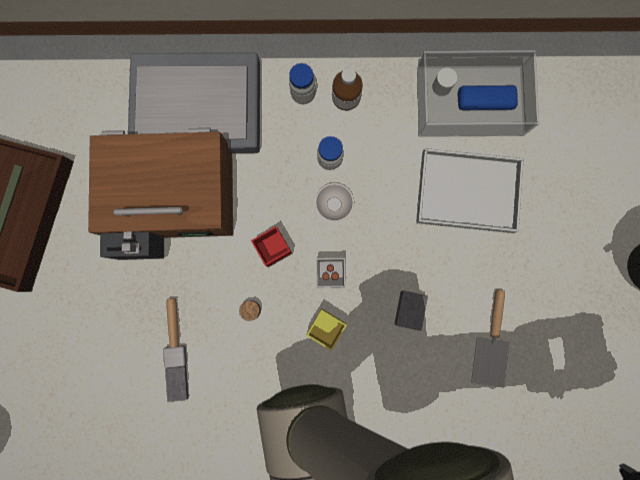

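The top view shows three square canisters: grey steel at (331,270) with three reddish lumps, red at (271,245) and yellow at (326,328). The grey one fits. There are two tray-like boxes: a white empty one at (470,190), about 200x150 mm, and a greyish one with things in it at (478,92). The white one fits. The chest is at (160,185), with its handle at (148,211) and the catch at (128,243). I'll check these in enlarged crops.

```bash
python3 - <<'E'
import cv2,numpy as np
p=np.load("pics/top0.npz")["p"][:,:,::-1]
a=cv2.resize(p[225:355,235:365],(520,520),interpolation=cv2.INTER_CUBIC)
cv2.imwrite("pics/c1.png",a)
b=cv2.resize(p[120:270,80:240],(800,750)[:2],interpolation=cv2.INTER_CUBIC)
cv2.imwrite("pics/c2.png",cv2.resize(p[120:268,80:260],(720,592),interpolation=cv2.INTER_CUBIC))
cv2.imwrite("pics/c3.png",cv2.resize(p[135:245,405:535],(650,550),interpolation=cv2.INTER_CUBIC))
E
```

```text
(no output)
```

View pics/c1.png

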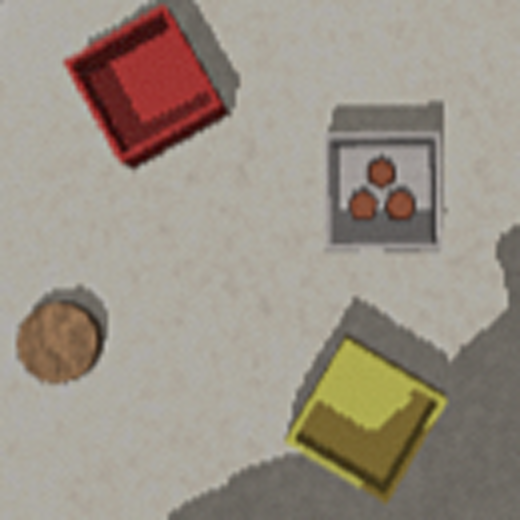

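View pics/c2.png

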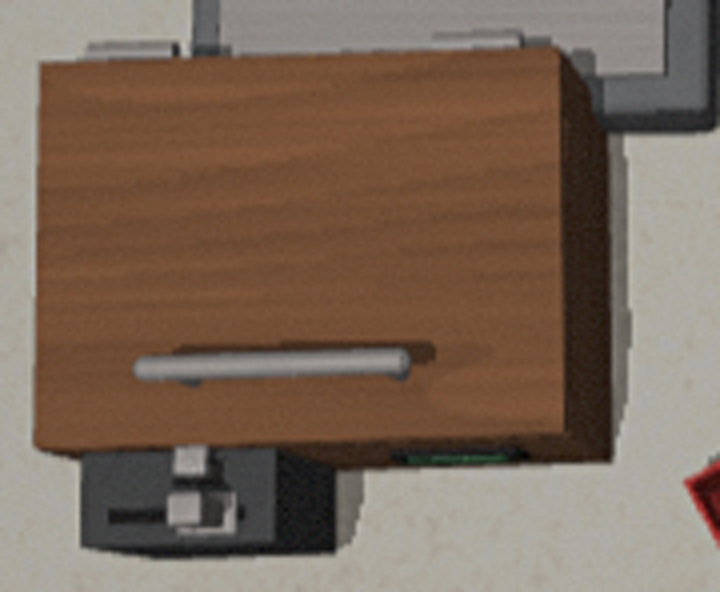

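View pics/c3.png

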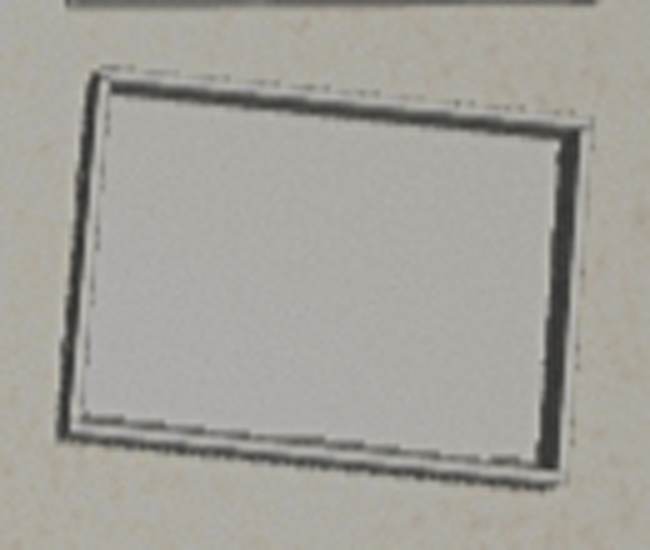

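The enlarged crops confirm the picks: the steel canister holds three lumps, with rim corners near px (317.5,259.5)-(344.5,287). The catch grip's top face is near (126,247), the bar handle runs from (114.5,212) to (181.5,210.5), and the empty tray is at (470,190). Next I'll turn these pixels into positions.

```bash
cat > h.py <<'E'
import numpy as np, cv2
from scipy.spatial.transform import Rotation as R
from rig import *
def ray(n,u,v,z):
    c=calibration(n);K=c["intrinsics"];T=c["world_from_camera"]
    d=T[:3,:3]@np.array([(u-K[0,2])/K[0,0],-(v-K[1,2])/K[1,1],-1]); o=T[:3,3]
    return o+d*(z-o[2])/d[2]
def proj(n,P):
    c=calibration(n);K=c["intrinsics"];T=c["world_from_camera"]
    q=(np.asarray(P,float)-T[:3,3])@T[:3,:3]
    return np.array([K[0,0]*q[...,0]/-q[...,2]+K[0,2],-K[1,1]*q[...,1]/-q[...,2]+K[1,2]]).T
def cloud(n,d):
    c=calibration(n);K=c["intrinsics"];T=c["world_from_camera"]
    v,u=np.mgrid[:480,:640]
    q=np.stack([(u-K[0,2])/K[0,0]*d,-(v-K[1,2])/K[1,1]*d,-d],-1)
    return q@T[:3,:3].T+T[:3,3]
def tool():
    s=sense();w=s["ee_rot"]
    return s,s["eef_pos"],R.from_quat(w,scalar_first=True)
E
python3 - <<'E'
from h import *
np.set_printoptions(precision=1,suppress=True)
f=lambda L,z,o=(0,0),k=1:np.array([ray("top",o[0]+x/k,o[1]+y/k,z)[:2] for x,y in L])
can=f([(331,136),(438,136),(438,248),(328,248)],70,(235,225),4);print("can",can,can.mean(0))
lid=f([(40,62),(558,48),(565,432),(35,445)],130,(80,120),4);print("lid",lid,lid.mean(0))
h=f([(138,367),(406,362)],168,(80,120),4);print("handle",h,h.mean(0))
c=f([(185,508)],147,(80,120),4);print("catch",c)
t=f([(98,70),(590,122),(565,482),(60,435)],30,(405,135),5);print("tray",t,t.mean(0))
for P in (lid,can,t):
  print([np.degrees(np.arctan2(*(P[j]-P[i])[::-1])) for i,j in((1,0),(2,3),(2,1),(3,0))])
d=np.load("pics/top0.npz")["d"];C=cloud("top",d)
for u,v in [(126,247),(127,235),(150,211),(150,180),(133,247),(115,245),(105,245),(138,240),(330,272),(470,190),(422,190),(331,259),(160,233)]: print(u,v,C[v,u])
# top cloud of lid and canister and catch
m=(C[...,2]>138)&(C[...,0]>200)&(C[...,1]>150)&(C[...,0]<600)
for n,lo,hi in(("handle",158,180),("catch",140,153)):
  q=C[m&(C[...,2]>lo)&(C[...,2]<hi)];print(n,len(q),q.min(0),q.max(0),np.median(q,0))
E
```

```text
can [[516.1  21.2]
 [515.8 -29.7]
 [462.8 -29.1]
 [463.1  22.9]] [489.4  -3.7]
lid [[741.8 437.3]
 [746.9 199.7]
 [569.5 194.1]
 [565.1 432.7]] [655.8 316. ]
handle [[594.6 372.4]
 [596.  256.2]] [595.3 314.3]
catch [[534.8 357.9]]
tray [[ 739.4 -195.3]
 [ 716.7 -392.9]
 [ 570.9 -376.4]
 [ 590.9 -176.3]] [ 654.5 -285.2]
[np.float64(91.21759054550442), np.float64(91.06488560568792), np.float64(1.822492775058852), np.float64(1.5106012992742548)]
[np.float64(89.65692183966662), np.float64(89.66285803449271), np.float64(-0.5802737007131524), np.float64(-1.8173727191665119)]
[np.float64(83.45053531531748), np.float64(84.27942311058146), np.float64(-6.4302045244859), np.float64(-7.265877160423925)]
126 247 [535.  359.1 144.9]
127 235 [558.2 364.8 126.7]
150 211 [595.1 309.9 170.8]
150 180 [658.6 325.5 128.1]
133 247 [535.9 351.2 132.4]
115 245 [541.2 390.1 115.8]
105 245 [541.5 409.3 113.5]
138 240 [550.4 349.6 112.4]
330 272 [493.5  -2.7   3.6]
470 190 [ 659.8 -291.4    3.5]
422 190 [ 655.6 -188.1   29.1]
331 259 [516.2  -4.1  65.3]
160 233 [566.9 320.7  76.5]
handle 352 [590.4 255.4 162.9] [600.  376.  174.6] [595.2 320.  169.8]
catch 81 [529.4 266.5 140.1] [594.9 366.3 149.7] [536.5 358.3 146.7]
```

```bash
python3 - <<'E'
from h import *
np.set_printoptions(precision=3,suppress=True)
s,p,r=tool();print(r.as_matrix())
for n,u,v,z in [("blk tl",397,291,35),("blk br",425,328,35),("blk bl",397,327,35),("spat tip top",498,288,15),("spat r",507,385,3),("spat l",473,383,3),("dish",335,200,30),("jar",330,150,85),("cork",250,308,30),("red",271,245,70),("yel",326,328,70),("trayB bl",420,136,60),("brush top",171,298,15),("brownbox r",70,155,50),("brownbox b",25,290,40)]:
  print(n,ray("top",u,v,z)[:2].round())
E
```

```text
[[-0.     0.923  0.386]
 [ 0.001  0.386 -0.923]
 [-1.     0.    -0.001]]
blk tl [ 455. -133.]
blk br [ 383. -186.]
blk bl [ 385. -132.]
spat tip top [ 459. -337.]
spat r [ 268. -351.]
spat l [ 273. -284.]
dish [636. -13.]
jar [724.  -3.]
cork [423. 155.]
red [543. 110.]
yel [386.   6.]
trayB bl [ 758. -181.]
brush top [443. 314.]
brownbox r [726. 511.]
brownbox b [461. 592.]
```

```bash
cat >> h.py <<'E'
def plan(pos,xdir,zdir):
    """scaled jog numbers to reach TCP pos with tool x/z dirs"""
    s,p,r=tool(); M=r.as_matrix()
    x=np.array(xdir,float);x/=np.linalg.norm(x);z=np.array(zdir,float);z-=x*(x@z);z/=np.linalg.norm(z)
    T=np.stack([x,np.cross(z,x),z],1)
    l=M.T@(np.array(pos,float)-p)/300; w=R.from_matrix(M.T@T).as_rotvec()
    print("linear",l.round(3),"rotation",(w/.5).round(3),"rows>=",round(max(np.linalg.norm(l)*300/41.7,np.degrees(np.linalg.norm(w))/7.16),1))
def log():
    import json
    s=sense();open("log.jsonl","a").write(json.dumps({k:np.asarray(s[k]).tolist() for k in("joints","eef_pos","ee_rot")})+"\n")
    print("t",round(s["time_s"],2),"q",s["joints"].round(3),"p",s["eef_pos"].round(1),"F",s["force"].round(1),"T",s["wrist_torque"].round(2),"g",round(s["grip_width"],3))
E
python3 - <<'E'
from h import *
log(); plan([400,-330,260],[0,.2,-1],[.9,-.43,0])
E
```

```text
t 0.1 q [-1.398  0.313  1.498  0.     1.331 -0.223] p [ 202.4 -484.2  230.8] F [-0.4  0.6  0.1] T [ 0.02 -0.02  0.03] g 1.002
linear [-0.097  0.806 -0.22 ] rotation [-1.469  0.29   0.278] rows>= 6.1
```

```bash
python3 -m jog '[{"linear":[-0.1,0.8,-0.22],"rotation":[-1,0.3,0.2],"grip":75},{"linear":[-0.1,0.8,-0.22],"rotation":[-1,0.3,0.2],"grip":75},{"linear":[-0.1,0.8,-0.22],"rotation":[-1,0.3,0.2],"grip":75},{"linear":[-0.1,0.8,-0.22],"rotation":[-1,0.3,0.2],"grip":75},{"linear":[-0.1,0.8,-0.22],"rotation":[-1,0.3,0.2],"grip":75},{"linear":[-0.1,0.8,-0.22],"rotation":[-1,0.3,0.2],"grip":75},{"linear":[-0.1,0.8,-0.22],"rotation":[-1,0.3,0.2],"grip":75}]' 30; python3 - <<'E'
from h import *
log(); print(tool()[2].as_matrix().round(2)); plan([480,-240,260],[0,.5,-1],[1,0,0])
E
```

```text
time_s: 0.68
eef_pos: [402.5, -326.8, 261.6]
ee_rot: [0.641, 0.289, 0.689, -0.172]
force: [-0.4, -0.4, -0.2]
grip_width: 0.877
t 0.68 q [-0.956  0.352  1.376  0.095  1.567 -0.297] p [ 402.5 -326.8  261.6] F [-0.4 -0.4 -0.2] T [-0.06  0.    0.02] g 0.877
[[-0.01  0.62  0.78]
 [ 0.18  0.77 -0.61]
 [-0.98  0.13 -0.12]]
linear [0.054 0.383 0.027] rotation [-1.33   0.171  0.553] rows>= 5.8
```

```bash
python3 -m jog '[{"linear":[0.05,0.38,0.03],"rotation":[-0.9,0.15,0.5],"grip":75},{"linear":[0.05,0.38,0.03],"rotation":[-0.9,0.15,0.5],"grip":75},{"linear":[0.05,0.38,0.03],"rotation":[-0.9,0.15,0.5],"grip":75},{"linear":[0.05,0.38,0.03],"rotation":[-0.9,0.15,0.5],"grip":75},{"linear":[0.05,0.38,0.03],"rotation":[-0.9,0.15,0.5],"grip":75}]'; python3 - <<'E'
from h import *
log(); plan([488,-220,240],[0,1,-1],[1,0,0])
E
```

```text
time_s: 1.1
eef_pos: [480.3, -240.9, 260.0]
ee_rot: [0.679, 0.228, 0.693, 0.08]
force: [-0.9, -1.2, -0.2]
grip_width: 0.877
t 1.1 q [-0.835  0.452  1.288  0.314  1.712 -0.625] p [ 480.3 -240.9  260. ] F [-0.9 -1.2 -0.2] T [-0.21 -0.01 -0.02] g 0.877
linear [0.09  0.039 0.015] rotation [-0.403  0.125  0.684] rows>= 3.2
```

Next I'll fit a kinematic model to these samples so I can check reach and joint ranges for the tilted grasp and the pour.

```bash
cat > kin.py <<'E'
import numpy as np, json
from scipy.spatial.transform import Rotation as R
from scipy.optimize import least_squares
def fk(q,k,full=False):
    d1,a1,y1,L2,a3,L3,y5,a6,L6=k
    E=lambda ax,t:R.from_euler(ax,t).as_matrix()
    A=E('z',q[0]);p=A@[a1,y1,d1]; pts=[p]
    A=A@E('y',q[1]);p=p+A@[0,0,L2];pts.append(p)
    A=A@E('y',q[2]);p=p+A@[a3,0,L3];pts.append(p)
    A=A@E('z',q[3])@E('y',q[4]);p=p+A@[0,y5,0];pts.append(p);p=p+A@[a6,0,L6]
    A=A@E('z',q[5])
    return (p,A,pts) if full else (p,A)
def data():
    return [json.loads(l) for l in open("log.jsonl")]
def fit():
    D=data()
    f=lambda k:np.concatenate([fk(d["joints"],k)[0]-d["eef_pos"] for d in D])
    best=None
    for L in(300,400,500,600):
        s=least_squares(f,[250,0,0,L,0,L,-116,0,250])
        if best is None or s.cost<best.cost:best=s
    k=best.x
    # tool rot const
    Q=[fk(d["joints"],k)[1].T@R.from_quat(d["ee_rot"],scalar_first=True).as_matrix() for d in D]
    return k,best.cost,Q
E
python3 - <<'E'
from kin import *
np.set_printoptions(precision=2,suppress=True)
k,c,Q=fit();print(k,c)
for q in Q:print(q.ravel())
E
```

```text
[201.3  -0.  116.3 438.9  39.  397.5   0.   -0.  255.3] 1.0649354234967825e-20
[-0.  0. -1.  0.  1. -0.  1. -0. -0.]
[-0.  0. -1.  0.  1.  0.  1. -0. -0.]
[ 0.  0. -1.  0.  1.  0.  1. -0.  0.]
```

```bash
python3 -m jog '[{"linear":[0.09,0.04,0.02],"rotation":[-0.4,0.12,0.68],"grip":75},{"linear":[0.09,0.04,0.02],"rotation":[-0.4,0.12,0.68],"grip":75},{"linear":[0.09,0.04,0.02],"rotation":[-0.4,0.12,0.68],"grip":75},{"linear":[0.09,0.04,0.02],"rotation":[-0.4,0.12,0.68],"grip":75}]'; python3 - <<'E'
from h import log,plan
log()
from kin import *
np.set_printoptions(precision=2,suppress=True)
k,c,Q=fit();print(k,c)
d=data()[-1];print(fk(d["joints"],k)[0]-d["eef_pos"])
E
```

```text
time_s: 1.43
eef_pos: [488.5, -221.6, 238.2]
ee_rot: [0.653, 0.274, 0.653, 0.27]
force: [0.1, 0.1, 0.0]
grip_width: 0.878
t 1.43 q [-0.875  0.605  1.238  0.505  1.911 -0.85 ] p [ 488.5 -221.6  238.2] F [0.1 0.1 0. ] T [-0.34  0.    0.02] g 0.878
[201.3   0.  116.3 438.9  39.  397.5  -0.    0.  255.3] 1.2480410609320584e-25
[ 0. -0.  0.]
```

```bash
cat >> kin.py <<'E'
LO=np.array([-2.94,-.97,.19,-1.23,.02,-2.88]);HI=np.array([2.94,2.17,2.56,4.37,3.11,2.88])
K=np.array([201.3,0,116.3,438.9,39,397.5,0,0,255.3]);TQ=np.array([[0,0,-1],[0,1,0],[1,0,0.]])
def rot(x,z):
    x=np.array(x,float);x/=np.linalg.norm(x);z=np.array(z,float);z-=x*(x@z);z/=np.linalg.norm(z)
    return np.stack([x,np.cross(z,x),z],1)
def ik(p,M,q0):
    f=lambda q:np.concatenate([(fk(q,K)[0]-p)/100,(R.from_matrix((fk(q,K)[1]@TQ).T@M)).as_rotvec()])
    b=None
    for d in [np.zeros(6)]+[np.random.default_rng(i).normal(0,.5,6) for i in range(8)]:
        s=least_squares(f,np.clip(q0+d,LO+.001,HI-.001),bounds=(LO,HI))
        if s.cost<1e-6 and (b is None or np.abs(s.x-q0).max()<np.abs(b-q0).max()):b=s.x
    return b
def show(n,p,M,q0):
    q=ik(np.array(p,float),M,q0)
    print(n,None if q is None else (q.round(2),"wrist",fk(q,K,True)[2][2].round(),"elbow",fk(q,K,True)[2][1].round()))
    return q if q is not None else q0
E
python3 - <<'E'
from kin import *
np.set_printoptions(precision=2,suppress=True)
q=np.array(data()[-1]["joints"])
c=np.cos;s=np.sin
def X(phi,a):
    a=np.radians(a);phi=np.radians(phi);return np.array([c(phi)*c(a),s(phi)*c(a),-s(a)])
x=X(90,25);g=np.array([489.4,-3.7,53])
q1=show("pregrasp",g+x*23-x*100,rot(x,[1,0,0]),q)
q2=show("grasp",g+x*23,rot(x,[1,0,0]),q1)
q3=show("lift",g+x*23+[0,0,120],rot(x,[1,0,0]),q2)
for phi in(90,60,45,30):
  for b in (25,12):
    x=X(phi,b);g=np.array([645,-280,115]);zz=[s(np.radians(phi)),-c(np.radians(phi)),0]
    qa=show(f"over{phi},{b}",g+x*23,rot(x,zz),q3)
    for a in (90,-90,180):
      t=np.radians(a);M=rot(x,zz)@R.from_rotvec([t,0,0]).as_matrix()
      show(f"  roll{a}",g+x*23,M,qa-[0,0,0,0,0,t])
E
```

```text
pregrasp (array([-0.76,  0.8 ,  1.57,  0.72,  1.7 , -1.04]), 'wrist', array([ 489., -305.,  193.]), 'elbow', array([ 309., -133.,  506.]))
grasp (array([-0.63,  0.83,  1.7 ,  0.82,  1.54, -1.09]), 'wrist', array([ 489., -214.,  151.]), 'elbow', array([330., -97., 498.]))
lift (array([-0.63,  0.6 ,  1.69,  0.83,  1.69, -0.91]), 'wrist', array([ 489., -214.,  271.]), 'elbow', array([269., -53., 563.]))
over90,25 (array([-0.79,  1.27,  0.49,  0.87,  2.15, -0.6 ]), 'wrist', array([ 645., -491.,  213.]), 'elbow', array([ 377., -218.,  329.]))
  roll90 (array([-0.79,  1.27,  0.49,  0.87,  2.15,  0.97]), 'wrist', array([ 645., -491.,  213.]), 'elbow', array([ 377., -218.,  329.]))
  roll-90 (array([-0.79,  1.27,  0.49,  0.87,  2.15, -2.17]), 'wrist', array([ 645., -491.,  213.]), 'elbow', array([ 377., -218.,  329.]))
  roll180 None
over90,12 (array([-0.81,  1.38,  0.39,  1.09,  2.28, -0.48]), 'wrist', array([ 645., -507.,  163.]), 'elbow', array([ 382., -232.,  283.]))
  roll90 (array([-0.81,  1.38,  0.39,  1.09,  2.28,  1.1 ]), 'wrist', array([ 645., -507.,  163.]), 'elbow', array([ 382.,
[... 2075 characters left out ...]
81,  1.48,  1.33,  1.17,  0.94]), 'wrist', array([ 463., -385.,  213.]), 'elbow', array([ 290., -173.,  504.]))
  roll-90 (array([-0.89,  0.81,  1.48,  1.33,  1.17, -2.21]), 'wrist', array([ 463., -385.,  213.]), 'elbow', array([ 290., -173.,  504.]))
  roll180 None
over30,12 (array([-0.92,  0.89,  1.5 ,  1.52,  1.33, -0.79]), 'wrist', array([ 448., -394.,  163.]), 'elbow', array([ 299., -199.,  479.]))
  roll90 (array([-0.92,  0.89,  1.5 ,  1.52,  1.33,  0.78]), 'wrist', array([ 448., -394.,  163.]), 'elbow', array([ 299., -199.,  479.]))
  roll-90 (array([-0.92,  0.89,  1.5 ,  1.52,  1.33, -2.36]), 'wrist', array([ 448., -394.,  163.]), 'elbow', array([ 299., -199.,  479.]))
  roll180 None
```

```bash
python3 - <<'E'
from h import *
a=np.radians(25);x=np.array([0,np.cos(a),-np.sin(a)]);g=np.array([489.4,-3.7,53]);print(g+x*23,g-x*77)
plan(g-x*77,x,[1,0,0])
E
```

```text
[489.4         17.1450791   43.27977998] [489.4        -73.4856996   85.54160615]
linear [ 0.709 -0.013  0.002] rotation [-0.009  0.006  0.691] rows>= 5.1
```

```bash
python3 -m jog '[{"linear":[0.15,-0.01,0],"rotation":[0,0,0.25],"grip":75},{"linear":[0.28,-0.01,0],"rotation":[0,0,0.5],"grip":75},{"linear":[0.42,-0.01,0],"rotation":[0,0,0.69],"grip":75},{"linear":[0.56,-0.01,0],"rotation":[0,0,0.69],"grip":75},{"linear":[0.71,-0.013,0.002],"rotation":[-0.01,0,0.69],"grip":75},{"linear":[0.71,-0.013,0.002],"rotation":[-0.01,0,0.69],"grip":75},{"linear":[0.71,-0.013,0.002],"rotation":[-0.01,0,0.69],"grip":75}]'; python3 - <<'E'
from h import *
log()
a=np.radians(25);x=np.array([0,np.cos(a),-np.sin(a)]);g=np.array([489.4,-3.7,53])
plan(g+x*23,x,[1,0,0])
p,d=capture("scene");cv2.imwrite("pics/s1.png",p[:,:,::-1])
p,d=capture("top");cv2.imwrite("pics/t1.png",cv2.resize(p[220:360,260:440,::-1],None,fx=4,fy=4,interpolation=2))
E
```

```text
time_s: 2.02
eef_pos: [488.7, -72.0, 84.4]
ee_rot: [0.596, 0.381, 0.597, 0.379]
force: [0.2, 0.2, 0.9]
grip_width: 0.884
t 2.02 q [-0.759  0.803  1.573  0.724  1.698 -1.036] p [488.7 -72.   84.4] F [0.2 0.2 0.9] T [-0.39 -0.03 -0.  ] g 0.884
linear [0.327 0.001 0.002] rotation [-0.006 -0.     0.002] rows>= 2.4
```

View pics/s1.png

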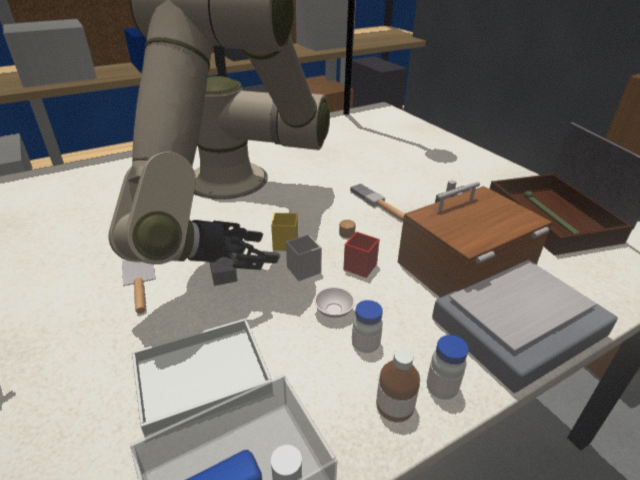

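View pics/t1.png

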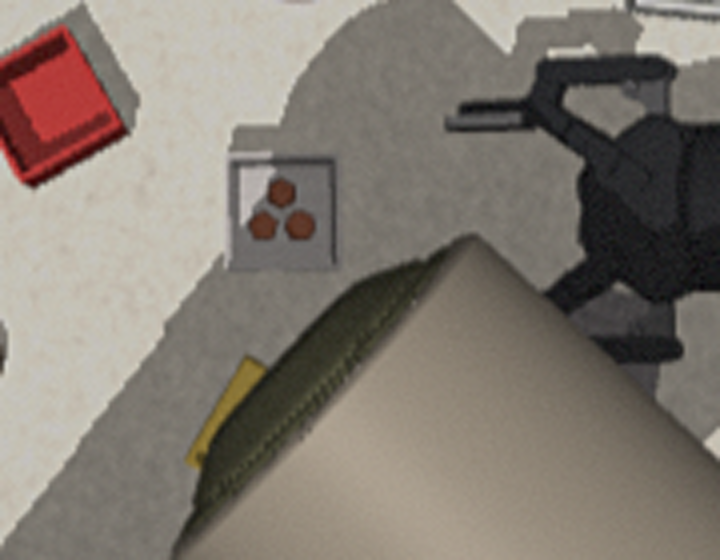

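The hand is at the canister's -y side, with its fingers at (260,255) in the scene view. In the top view the canister is still at about (331,272) with its three lumps. The way in is clear, so I'll advance.

```bash
python3 -m jog '[{"linear":[0.08,0,0],"rotation":[0,0,0],"grip":75},{"linear":[0.16,0,0],"rotation":[0,0,0],"grip":75},{"linear":[0.24,0,0],"rotation":[0,0,0],"grip":75},{"linear":[0.327,0.001,0.002],"rotation":[0,0,0],"grip":75},{"linear":[0.327,0.001,0.002],"rotation":[0,0,0],"grip":75},{"linear":[0.327,0.001,0.002],"rotation":[0,0,0],"grip":75}]'; python3 - <<'E'
from h import *
log()
p,d=capture("scene");cv2.imwrite("pics/s2.png",cv2.resize(p[190:310,180:400,::-1],None,fx=3.5,fy=3.5,interpolation=2))
E
```

```text
time_s: 2.62
eef_pos: [491.4, 13.7, 45.5]
ee_rot: [0.599, 0.378, 0.596, 0.378]
force: [-0.3, -0.2, -0.2]
grip_width: 0.875
t 2.62 q [-0.635  0.824  1.691  0.819  1.537 -1.081] p [491.4  13.7  45.5] F [-0.3 -0.2 -0.2] T [-0.5   0.04 -0.  ] g 0.875
```

View pics/s2.png

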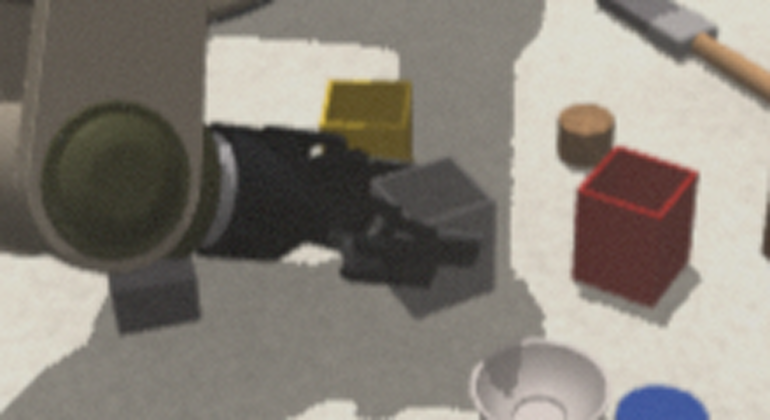

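The fingers straddle the canister's upper half (crop (420,250)), clear of the yellow and red ones. Now I'll close the grip.

```bash
python3 -m jog '[{"linear":[0,0,0],"rotation":[0,0,0],"grip":50},{"linear":[0,0,0],"rotation":[0,0,0],"grip":45},{"linear":[0,0,0],"rotation":[0,0,0],"grip":45},{"linear":[0,0,0],"rotation":[0,0,0],"grip":45},{"linear":[0,0,0],"rotation":[0,0,0],"grip":45},{"linear":[0,0,0],"rotation":[0,0,0],"grip":45}]' 50; python3 - <<'E'
from h import *
log();print(tool()[2].as_matrix().round(2))
a=np.radians(25);x=np.array([0,np.cos(a),-np.sin(a)])
plan(tool()[1]+[0,0,130],x,[1,0,0])
E
```

```text
time_s: 3.17
eef_pos: [492.6, 11.5, 46.6]
ee_rot: [0.601, 0.378, 0.595, 0.377]
force: [0.2, -4.2, 6.1]
grip_width: 0.645
t 3.17 q [-0.638  0.822  1.689  0.819  1.538 -1.081] p [492.6  11.5  46.6] F [ 0.2 -4.2  6.1] T [0.02 0.13 0.01] g 0.645
[[ 0.01 -0.    1.  ]
 [ 0.9   0.43 -0.01]
 [-0.43  0.9   0.01]]
linear [-0.186  0.391  0.003] rotation [0.007 0.016 0.014] rows>= 3.1
```

```bash
python3 -m jog '[{"linear":[-0.03,0.06,0],"rotation":[0,0,0],"grip":45},{"linear":[-0.06,0.13,0],"rotation":[0,0,0],"grip":45},{"linear":[-0.09,0.2,0],"rotation":[0,0,0],"grip":45},{"linear":[-0.13,0.27,0],"rotation":[0,0,0],"grip":45},{"linear":[-0.186,0.39,0],"rotation":[0,0,0],"grip":45},{"linear":[-0.186,0.39,0],"rotation":[0,0,0],"grip":45},{"linear":[-0.186,0.39,0],"rotation":[0,0,0],"grip":45}]'; python3 - <<'E'
from h import *
log()
p,d=capture("scene");cv2.imwrite("pics/s3.png",cv2.resize(p[130:310,150:400,::-1],None,fx=3,fy=3,interpolation=2))
c=lambda t:np.cos(np.radians(t));s_=lambda t:np.sin(np.radians(t))
plan([570,-140,185],[c(68)*c(25),s_(68)*c(25),-s_(25)],[s_(68),-c(68),0])
E
```

```text
time_s: 3.75
eef_pos: [492.1, 10.5, 177.3]
ee_rot: [0.602, 0.377, 0.594, 0.377]
force: [-0.4, 0.0, -3.2]
grip_width: 0.648
t 3.75 q [-0.64   0.579  1.675  0.828  1.711 -0.896] p [492.1  10.5 177.3] F [-0.4  0.  -3.2] T [-0.67  0.01 -0.  ] g 0.648
linear [-0.464 -0.19   0.264] rotation [ 0.335 -0.677  0.014] rows>= 4.1
```

View pics/s3.png

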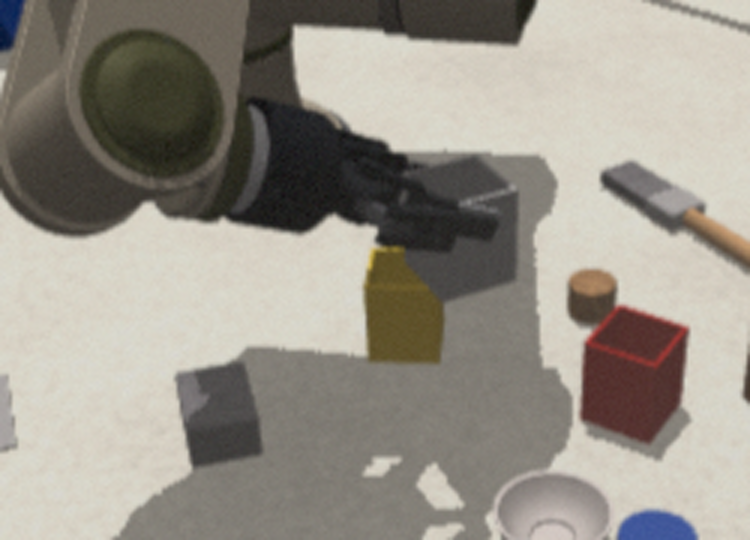

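The canister is held upright in the fingers (crop (460,230)). Now I'll carry it towards the tray.

```bash
python3 -m jog '[{"linear":[-0.09,-0.04,0.05],"rotation":[0.07,-0.13,0],"grip":45},{"linear":[-0.18,-0.08,0.1],"rotation":[0.13,-0.27,0],"grip":45},{"linear":[-0.28,-0.115,0.16],"rotation":[0.2,-0.4,0],"grip":45},{"linear":[-0.37,-0.15,0.21],"rotation":[0.27,-0.54,0],"grip":45},{"linear":[-0.464,-0.19,0.264],"rotation":[0.335,-0.677,0.014],"grip":45},{"linear":[-0.464,-0.19,0.264],"rotation":[0.335,-0.677,0.014],"grip":45}]'; python3 - <<'E'
from h import *
log()
c=lambda t:np.cos(np.radians(t));s_=lambda t:np.sin(np.radians(t))
x=np.array([c(45)*c(25),s_(45)*c(25),-s_(25)])
print(np.array([648,-282,120])+x*23)
plan(np.array([648,-282,120])+x*23,x,[s_(45),-c(45),0])
E
```

```text
time_s: 4.3
eef_pos: [570.8, -144.7, 183.4]
ee_rot: [0.659, 0.489, 0.511, 0.256]
force: [0.3, -0.4, -1.4]
grip_width: 0.651
t 4.3 q [-0.834  0.685  1.463  0.966  1.664 -0.705] p [ 570.8 -144.7  183.4] F [ 0.3 -0.4 -1.4] T [-0.7   0.24 -0.03] g 0.651
[ 662.73969679 -267.26030321  110.27977998]
linear [-0.133 -0.331  0.44 ] rotation [ 0.331 -0.712  0.001] rows>= 4.1
```

```bash
python3 -m jog '[{"linear":[-0.03,-0.05,0.09],"rotation":[0.07,-0.14,0],"grip":45},{"linear":[-0.05,-0.1,0.18],"rotation":[0.13,-0.28,0],"grip":45},{"linear":[-0.08,-0.17,0.26],"rotation":[0.2,-0.43,0],"grip":45},{"linear":[-0.105,-0.25,0.35],"rotation":[0.27,-0.57,0],"grip":45},{"linear":[-0.133,-0.331,0.44],"rotation":[0.33,-0.71,0],"grip":45},{"linear":[-0.133,-0.331,0.44],"rotation":[0.33,-0.71,0],"grip":45},{"linear":[-0.133,-0.331,0.44],"rotation":[0.33,-0.71,0],"grip":45}]'; python3 - <<'E'
from h import *
log()
c=lambda t:np.cos(np.radians(t));s_=lambda t:np.sin(np.radians(t))
p,d=capture("scene");cv2.imwrite("pics/s4.png",p[:,:,::-1])
p,d=capture("top");cv2.imwrite("pics/t4.png",p[:,:,::-1])
x=np.array([c(45)*c(12),s_(45)*c(12),-s_(12)])
plan(np.array([648,-282,118])+x*23,x,[s_(45),-c(45),0])
E
```

```text
time_s: 4.88
eef_pos: [661.9, -267.2, 107.1]
ee_rot: [0.695, 0.58, 0.407, 0.123]
force: [-0.0, 1.0, -2.0]
grip_width: 0.648
t 4.88 q [-0.89   0.902  1.273  1.149  1.41  -0.589] p [ 661.9 -267.2  107.1] F [-0.  1. -2.] T [-0.51  0.52  0.03] g 0.648
linear [-0.001  0.013  0.002] rotation [-0.001 -0.006  0.455] rows>= 1.8
```

View pics/s4.png

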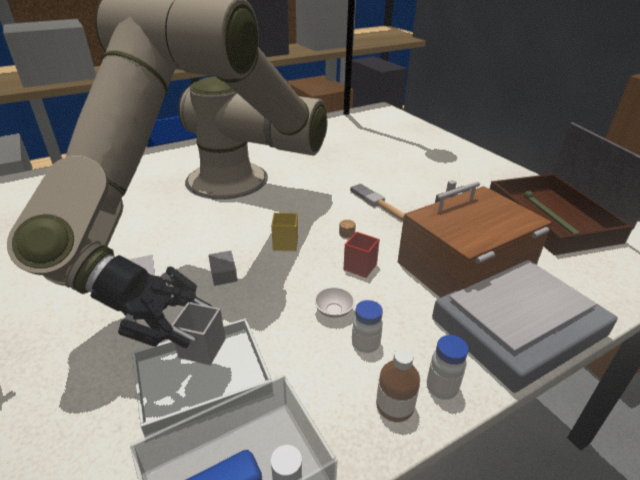

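View pics/t4.png

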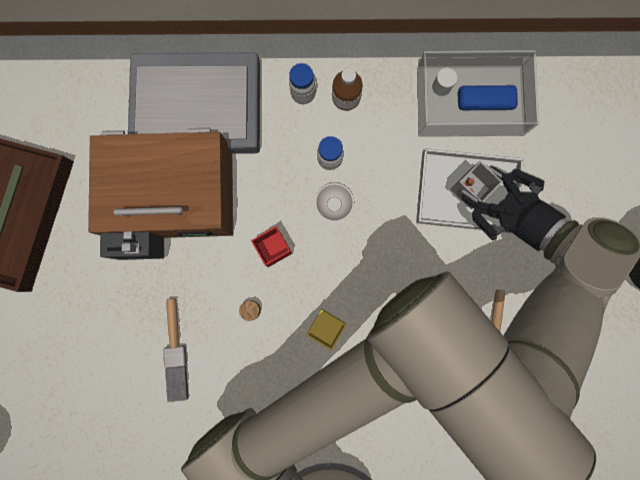

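The canister is upright above the tray (top view (475,182)). Next I'll pitch up slightly and roll it over in steps.

```bash
python3 -m jog '[{"linear":[0,0.013,0],"rotation":[0,0,0.23],"grip":45},{"linear":[0,0.013,0],"rotation":[0,0,0.455],"grip":45},{"linear":[0,0.013,0],"rotation":[0,0,0.455],"grip":45}]' && python3 -m jog '[{"linear":[0,0,0],"rotation":[0.24,0,0],"grip":45},{"linear":[0,0,0],"rotation":[0.48,0,0],"grip":45},{"linear":[0,0,0],"rotation":[0.72,0,0],"grip":45},{"linear":[0,0,0],"rotation":[0.96,0,0],"grip":45}]' && python3 -m jog '[{"linear":[0,0,0],"rotation":[0.24,0,0],"grip":45},{"linear":[0,0,0],"rotation":[0.48,0,0],"grip":45},{"linear":[0,0,0],"rotation":[0.72,0,0],"grip":45},{"linear":[0,0,0],"rotation":[0.96,0,0],"grip":45}]'; python3 -c "
from h import *
log();print(tool()[2].as_matrix().round(2))"
```

```text
time_s: 5.23
eef_pos: [662.3, -264.7, 110.5]
ee_rot: [0.675, 0.624, 0.338, 0.202]
force: [-0.9, 0.3, -3.6]
grip_width: 0.646
time_s: 5.57
eef_pos: [662.4, -264.2, 111.3]
ee_rot: [0.506, 0.767, 0.378, 0.114]
force: [0.0, 0.7, -2.9]
grip_width: 0.648
time_s: 5.9
eef_pos: [662.6, -263.6, 112.3]
ee_rot: [0.308, 0.865, 0.395, 0.018]
force: [0.4, 0.2, -2.2]
grip_width: 0.65
t 5.9 q [-0.914  0.975  1.279  1.321  1.539  0.283] p [ 662.6 -263.6  112.3] F [ 0.4  0.2 -2.2] T [-0.52  0.42 -0.06] g 0.65
[[ 0.69  0.67  0.28]
 [ 0.7  -0.5  -0.52]
 [-0.21  0.55 -0.81]]
```

```bash
python3 -m jog '[{"linear":[0,0,0],"rotation":[0.24,0,0],"grip":45},{"linear":[0,0,0],"rotation":[0.48,0,0],"grip":45},{"linear":[0,0,0],"rotation":[0.72,0,0],"grip":45},{"linear":[0,0,0],"rotation":[0.96,0,0],"grip":45}]' && python3 -m jog '[{"linear":[0,0,0],"rotation":[0.24,0,0],"grip":45},{"linear":[0,0,0],"rotation":[0.48,0,0],"grip":45},{"linear":[0,0,0],"rotation":[0.72,0,0],"grip":45},{"linear":[0,0,0],"rotation":[0.96,0,0],"grip":45}]'&& python3 -m jog '[{"linear":[0,0,0],"rotation":[0.24,0,0],"grip":45},{"linear":[0,0,0],"rotation":[0.48,0,0],"grip":45},{"linear":[0,0,0],"rotation":[0.72,0,0],"grip":45},{"linear":[0,0,0],"rotation":[0.96,0,0],"grip":45}]'; python3 -c "
from h import *
log();print(tool()[2].as_matrix().round(2))
p,d=capture('scene');cv2.imwrite('pics/s5.png',cv2.resize(p[200:440,20:340,::-1],None,fx=2.4,fy=2.4,interpolation=2))
"
```

```text
time_s: 6.23
eef_pos: [662.7, -263.0, 113.1]
ee_rot: [0.092, 0.913, 0.389, -0.079]
force: [0.4, -0.0, -1.8]
grip_width: 0.648
time_s: 6.57
eef_pos: [662.9, -262.5, 114.1]
ee_rot: [-0.129, 0.908, 0.359, -0.172]
force: [0.7, -0.2, -1.6]
grip_width: 0.652
time_s: 6.9
eef_pos: [663.0, -261.9, 115.0]
ee_rot: [-0.342, 0.851, 0.307, -0.255]
force: [0.2, 0.2, -2.6]
grip_width: 0.649
t 6.9 q [-0.91   0.966  1.28   1.311  1.533  1.745] p [ 663.  -261.9  115. ] F [ 0.2  0.2 -2.6] T [-0.65  0.54  0.01] g 0.649
[[ 0.68  0.35 -0.64]
 [ 0.7  -0.58  0.43]
 [-0.22 -0.74 -0.64]]
```

View pics/s5.png

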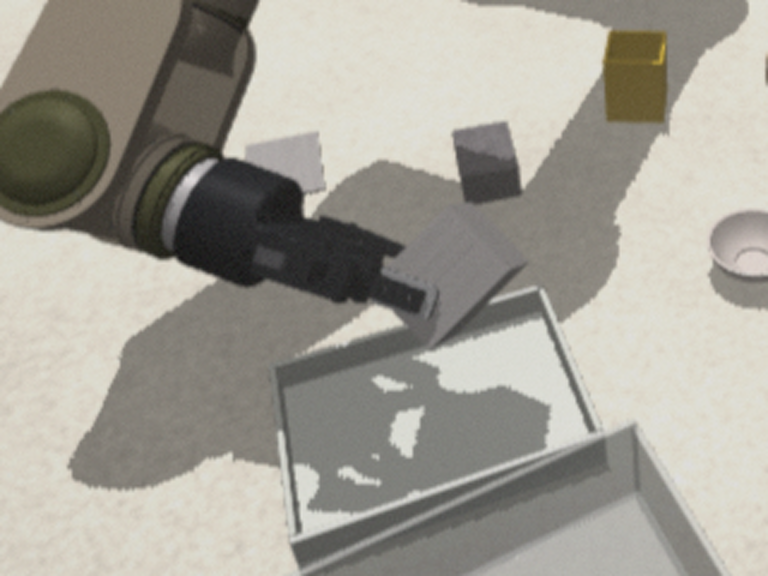

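The canister is tipped and no lumps have come out yet (crop (430,290)). I'll keep rolling.

```bash
python3 -m jog '[{"linear":[0,0,0],"rotation":[0.24,0,0],"grip":45},{"linear":[0,0,0],"rotation":[0.48,0,0],"grip":45},{"linear":[0,0,0],"rotation":[0.72,0,0],"grip":45},{"linear":[0,0,0],"rotation":[0.72,0,0],"grip":45},{"linear":[0,0,0],"rotation":[0.72,0,0],"grip":45},{"linear":[0,0,0],"rotation":[0.72,0,0],"grip":45}]' && python3 -m jog '[{"linear":[0,0,0],"rotation":[0.24,0,0],"grip":45},{"linear":[0,0,0],"rotation":[0.48,0,0],"grip":45},{"linear":[0,0,0],"rotation":[0.6,0,0],"grip":45},{"linear":[0,0,0],"rotation":[0.6,0,0],"grip":45},{"linear":[0,0,0],"rotation":[0.6,0,0],"grip":45},{"linear":[0,0,0],"rotation":[0.6,0,0],"grip":45}]'; python3 -c "
from h import *
log();print(tool()[2].as_matrix().round(2))
p,d=capture('scene');cv2.imwrite('pics/s6.png',cv2.resize(p[200:440,20:340,::-1],None,fx=2.4,fy=2.4,interpolation=2))
p,d=capture('top');cv2.imwrite('pics/t6.png',cv2.resize(p[130:270,400:600,::-1],None,fx=3.8,fy=3.8,interpolation=2))
"
```

```text
time_s: 7.45
eef_pos: [663.1, -261.7, 115.4]
ee_rot: [-0.489, 0.776, 0.256, -0.306]
force: [0.5, -0.1, -0.7]
grip_width: 0.654
time_s: 7.95
eef_pos: [663.1, -261.7, 115.5]
ee_rot: [-0.598, 0.695, 0.208, -0.341]
force: [0.5, -0.2, -1.9]
grip_width: 0.649
t 7.95 q [-0.91   0.965  1.28   1.31   1.533  2.404] p [ 663.1 -261.7  115.5] F [ 0.5 -0.2 -1.9] T [-0.53  0.49 -0.01] g 0.649
[[ 0.68 -0.12 -0.72]
 [ 0.7  -0.2   0.69]
 [-0.22 -0.97 -0.05]]
```

View pics/s6.png

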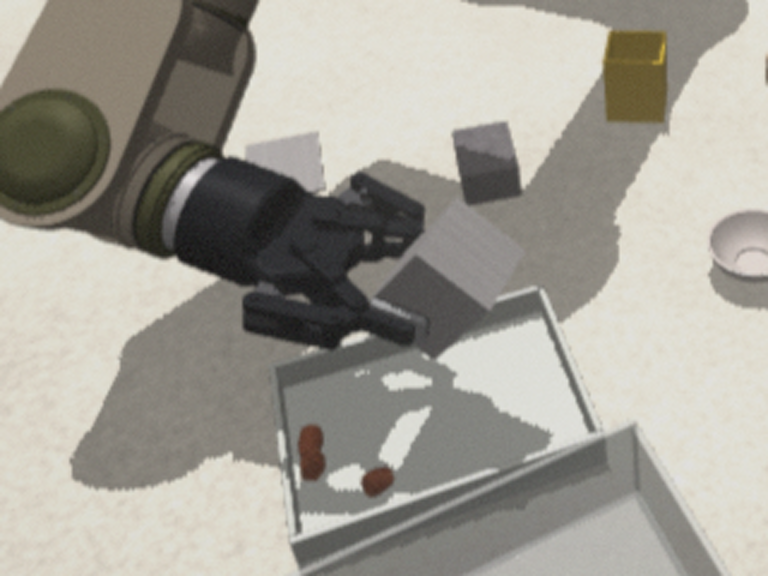

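View pics/t6.png

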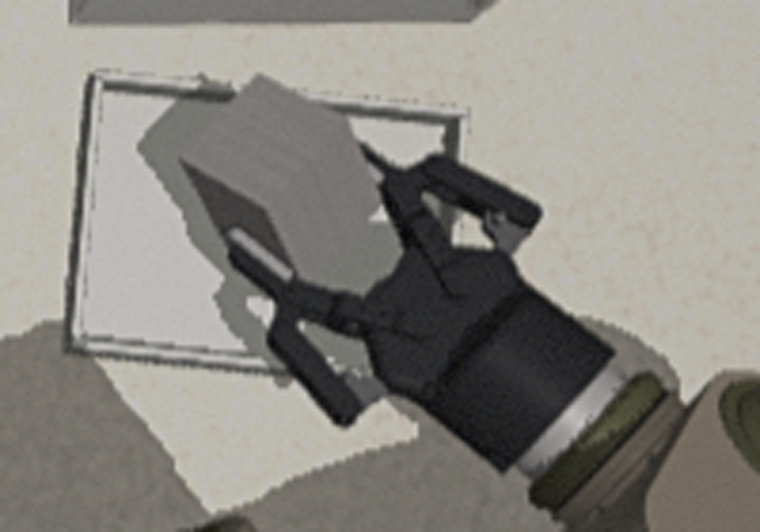

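All three lumps lie on the tray floor (scene crop (312,438), (312,463), (377,481)) and the canister is inverted and empty. Rolling back upright.

```bash
python3 -m jog '[{"linear":[0,0,0],"rotation":[-0.24,0,0],"grip":45},{"linear":[0,0,0],"rotation":[-0.48,0,0],"grip":45},{"linear":[0,0,0],"rotation":[-0.72,0,0],"grip":45},{"linear":[0,0,0],"rotation":[-0.96,0,0],"grip":45}]' && python3 -m jog '[{"linear":[0,0,0],"rotation":[-0.24,0,0],"grip":45},{"linear":[0,0,0],"rotation":[-0.48,0,0],"grip":45},{"linear":[0,0,0],"rotation":[-0.72,0,0],"grip":45},{"linear":[0,0,0],"rotation":[-0.96,0,0],"grip":45}]' && python3 -m jog '[{"linear":[0,0,0],"rotation":[-0.24,0,0],"grip":45},{"linear":[0,0,0],"rotation":[-0.48,0,0],"grip":45},{"linear":[0,0,0],"rotation":[-0.72,0,0],"grip":45},{"linear":[0,0,0],"rotation":[-0.96,0,0],"grip":45}]' && python3 -m jog '[{"linear":[0,0,0],"rotation":[-0.24,0,0],"grip":45},{"linear":[0,0,0],"rotation":[-0.48,0,0],"grip":45},{"linear":[0,0,0],"rotation":[-0.72,0,0],"grip":45},{"linear":[0,0,0],"rotation":[-0.96,0,0],"grip":45}]' && python3 -m jog '[{"linear":[0,0,0],"rotation":[-0.24,0,0],"grip":45},{"linear":[0,0,0],"rotation":[-0.48,0,0],"grip":45},{"linear":[0,0,0],"rotation":[-0.72,0,0],"grip":45},{"linear":[0,0,0],"rotation":[-0.96,0,0],"grip":45}]' && python3 -m jog '[{"linear":[0,0,0],"rotation":[-0.24,0,0],"grip":45},{"linear":[0,0,0],"rotation":[-0.48,0,0],"grip":45},{"linear":[0,0,0],"rotation":[-0.72,0,0],"grip":45},{"linear":[0,0,0],"rotation":[-0.96,0,0],"grip":45}]' | tail -1; python3 - <<'E'
from h import *
log()
c=lambda t:np.cos(np.radians(t));s_=lambda t:np.sin(np.radians(t))
x=np.array([c(45)*c(25),s_(45)*c(25),-s_(25)])
plan(np.array([640,-260,135])+x*23,x,[s_(45),-c(45),0])
E
```

```text
time_s: 8.38
eef_pos: [663.1, -261.7, 115.4]
ee_rot: [-0.414, 0.818, 0.283, -0.281]
force: [0.7, 1.0, -1.4]
grip_width: 0.652
time_s: 8.72
eef_pos: [663.1, -261.7, 115.4]
ee_rot: [-0.204, 0.894, 0.343, -0.204]
force: [-0.1, -0.0, -1.5]
grip_width: 0.649
time_s: 9.05
eef_pos: [663.1, -261.7, 115.4]
ee_rot: [0.018, 0.917, 0.382, -0.115]
force: [-0.5, -0.2, -2.2]
grip_width: 0.652
time_s: 9.38
eef_pos: [663.1, -261.7, 115.3]
ee_rot: [0.239, 0.885, 0.398, -0.02]
force: [-0.4, 0.5, -1.5]
grip_width: 0.653
time_s: 9.72
eef_pos: [663.1, -261.7, 115.3]
ee_rot: [0.445, 0.801, 0.391, 0.077]
force: [0.4, 0.3, -1.0]
grip_width: 0.651
grip_width: 0.652
t 10.05 q [-0.91   0.965  1.28   1.31   1.533 -0.519] p [ 663.1 -261.7  115.4] F [ 0.1 -1.2 -1.5] T [-0.48  0.47 -0.03] g 0.652
linear [ 0.012  0.027 -0.063] rotation [-0.321 -0.054 -0.415] rows>= 2.1
```

```bash
python3 -m jog '[{"linear":[0,0.013,-0.03],"rotation":[-0.16,-0.03,-0.2],"grip":45},{"linear":[0.012,0.027,-0.063],"rotation":[-0.32,-0.054,-0.415],"grip":45},{"linear":[0.012,0.05,-0.063],"rotation":[-0.32,-0.054,-0.415],"grip":45},{"linear":[0.012,0.05,-0.063],"rotation":[-0.32,-0.054,-0.415],"grip":45}]'; python3 - <<'E'
from h import *
log()
c=lambda t:np.cos(np.radians(t));s_=lambda t:np.sin(np.radians(t))
plan([570,-140,190],[c(68)*c(25),s_(68)*c(25),-s_(25)],[s_(68),-c(68),0])
E
```

```text
time_s: 10.38
eef_pos: [657.8, -244.8, 135.0]
ee_rot: [0.698, 0.578, 0.405, 0.124]
force: [0.6, -0.1, -1.5]
grip_width: 0.649
t 10.38 q [-0.873  0.828  1.339  1.161  1.399 -0.584] p [ 657.8 -244.8  135. ] F [ 0.6 -0.1 -1.5] T [-0.43  0.41 -0.04] g 0.649
linear [-0.041  0.185 -0.453] rotation [-0.331  0.729 -0.001] rows>= 3.5
```

```bash
python3 -m jog '[{"linear":[0,0.05,-0.09],"rotation":[-0.07,0.14,0],"grip":45},{"linear":[-0.01,0.1,-0.18],"rotation":[-0.13,0.29,0],"grip":45},{"linear":[-0.02,0.14,-0.27],"rotation":[-0.2,0.44,0],"grip":45},{"linear":[-0.03,0.16,-0.36],"rotation":[-0.26,0.58,0],"grip":45},{"linear":[-0.04,0.185,-0.453],"rotation":[-0.33,0.73,0],"grip":45},{"linear":[-0.04,0.185,-0.453],"rotation":[-0.33,0.73,0],"grip":45}]'; python3 - <<'E'
from h import *
log()
a=np.radians(25);x=np.array([0.01,np.cos(a),-np.sin(a)])
plan([492.5,10.5,140],[0.0,.903,-.43],[1,0,0])
E
```

```text
time_s: 10.88
eef_pos: [569.1, -138.2, 190.6]
ee_rot: [0.656, 0.487, 0.514, 0.262]
force: [0.1, -0.2, -1.2]
grip_width: 0.651
t 10.88 q [-0.827  0.673  1.466  0.966  1.678 -0.7  ] p [ 569.1 -138.2  190.6] F [ 0.1 -0.2 -1.2] T [-0.57  0.23 -0.01] g 0.651
linear [ 0.403 -0.    -0.42 ] rotation [-0.325  0.684 -0.025] rows>= 4.2
```

```bash
python3 -m jog '[{"linear":[0.08,0,-0.085],"rotation":[-0.07,0.14,0],"grip":45},{"linear":[0.16,0,-0.17],"rotation":[-0.13,0.27,-0.01],"grip":45},{"linear":[0.24,0,-0.25],"rotation":[-0.2,0.41,-0.02],"grip":45},{"linear":[0.32,0,-0.335],"rotation":[-0.26,0.55,-0.02],"grip":45},{"linear":[0.403,0,-0.42],"rotation":[-0.325,0.684,-0.025],"grip":45},{"linear":[0.403,0,-0.42],"rotation":[-0.325,0.684,-0.025],"grip":45},{"linear":[0.403,0,-0.42],"rotation":[-0.325,0.684,-0.025],"grip":45}]'; python3 - <<'E'
from h import *
log();print(tool()[2].as_matrix().round(3))
plan([492.6,11,50],[0.0,.903,-.43],[1,0,0])
p,d=capture("scene");cv2.imwrite("pics/s7.png",cv2.resize(p[130:310,150:400,::-1],None,fx=3,fy=3,interpolation=2))
E
```

```text
time_s: 11.47
eef_pos: [492.8, 11.0, 139.5]
ee_rot: [0.597, 0.379, 0.598, 0.378]
force: [0.7, 0.1, -1.4]
grip_width: 0.652
t 11.47 q [-0.637  0.65   1.681  0.819  1.666 -0.943] p [492.8  11.  139.5] F [ 0.7  0.1 -1.4] T [-0.59 -0.02 -0.04] g 0.652
[[-0.     0.002  1.   ]
 [ 0.904  0.428 -0.001]
 [-0.428  0.904 -0.002]]
linear [ 0.127 -0.27  -0.   ] rotation [-0.005 -0.    -0.005] rows>= 2.1
```

View pics/s7.png

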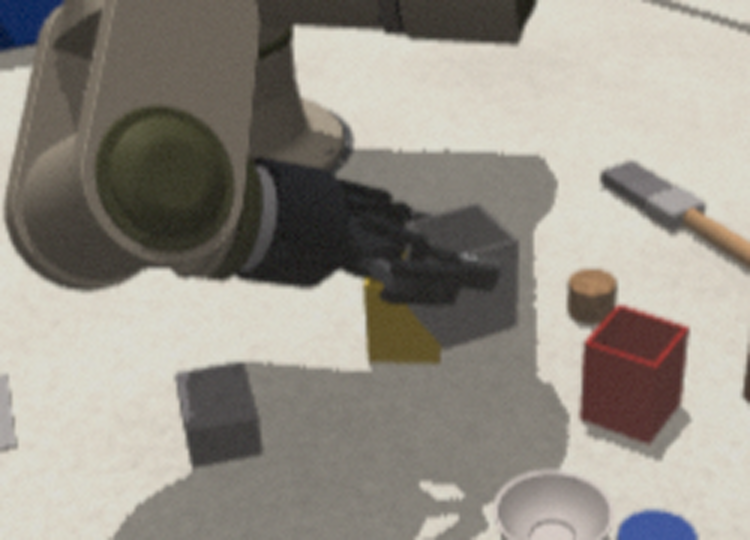

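The canister is still upright in the grip (crop (465,280)) above its old spot. Now I'll lower it, slowly at the end.

```bash
python3 -m jog '[{"linear":[0.04,-0.09,0],"rotation":[0,0,0],"grip":45},{"linear":[0.08,-0.17,0],"rotation":[0,0,0],"grip":45},{"linear":[0.11,-0.235,0],"rotation":[0,0,0],"grip":45},{"linear":[0.12,-0.255,0],"rotation":[0,0,0],"grip":45},{"linear":[0.127,-0.27,0],"rotation":[0,0,0],"grip":45},{"linear":[0.127,-0.27,0],"rotation":[0,0,0],"grip":45}]'; python3 -m jog '[{"linear":[0.002,-0.004,0],"rotation":[0,0,0],"grip":45},{"linear":[0.003,-0.007,0],"rotation":[0,0,0],"grip":45},{"linear":[0.005,-0.01,0],"rotation":[0,0,0],"grip":45},{"linear":[0.005,-0.01,0],"rotation":[0,0,0],"grip":45}]'; python3 -c "
from h import *
log()"
```

```text
time_s: 12.02
eef_pos: [493.7, 8.9, 50.2]
ee_rot: [0.598, 0.379, 0.597, 0.377]
force: [0.3, 0.2, -1.8]
grip_width: 0.651
time_s: 12.35
eef_pos: [493.9, 8.8, 47.3]
ee_rot: [0.598, 0.379, 0.597, 0.377]
force: [-0.5, -0.2, -1.1]
grip_width: 0.65
t 12.35 q [-0.64   0.825  1.678  0.814  1.546 -1.071] p [493.9   8.8  47.3] F [-0.5 -0.2 -1.1] T [-0.64 -0.01 -0.02] g 0.65
```

```bash
python3 -m jog '[{"linear":[0.002,-0.003,0],"rotation":[0,0,0],"grip":45},{"linear":[0.003,-0.006,0],"rotation":[0,0,0],"grip":45},{"linear":[0.003,-0.006,0],"rotation":[0,0,0],"grip":45}]'; python3 -c "
from h import *
log()"
```

```text
time_s: 12.6
eef_pos: [493.9, 8.9, 46.8]
ee_rot: [0.598, 0.379, 0.596, 0.378]
force: [-3.6, -2.0, 9.9]
grip_width: 0.651
t 12.6 q [-0.64   0.827  1.678  0.815  1.547 -1.073] p [493.9   8.9  46.8] F [-3.6 -2.   9.9] T [0.6  0.13 0.39] g 0.651
```

Contact with the bench: Fz rose to about 10 N. I'll open the fingers and back out along the tool.

```bash
python3 -m jog '[{"linear":[0,0,0],"rotation":[0,0,0],"grip":62},{"linear":[0,0,0],"rotation":[0,0,0],"grip":75},{"linear":[0,0,0],"rotation":[0,0,0],"grip":75},{"linear":[0,0,0],"rotation":[0,0,0],"grip":75},{"linear":[0,0,0],"rotation":[0,0,0],"grip":75}]' && python3 -m jog '[{"linear":[-0.06,0,0],"rotation":[0,0,0],"grip":75},{"linear":[-0.14,0,0],"rotation":[0,0,0],"grip":75},{"linear":[-0.25,0,0],"rotation":[0,0,0],"grip":75},{"linear":[-0.36,0,0],"rotation":[0,0,0],"grip":75},{"linear":[-0.36,0.1,0],"rotation":[0,0,0],"grip":75},{"linear":[-0.36,0.22,0],"rotation":[0,0,0],"grip":75},{"linear":[-0.36,0.35,0],"rotation":[0,0,0],"grip":75},{"linear":[-0.36,0.35,0],"rotation":[0,0,0],"grip":75}]';python3 - <<'E'
from h import *
log()
p,d=capture("scene");cv2.imwrite("pics/s8.png",p[:,:,::-1])
p,d=capture("top");cv2.imwrite("pics/t8.png",p[:,:,::-1])
from kin import *
q=sense()["joints"]
x=[0,0,-1]
q1=show("above handle",[595,305,230],rot(x,[1,0,0]),q)
q2=show("handle",[595,305,158],rot(x,[1,0,0]),q1)
q3=show("open45",[671,305,258],rot(x,[1,0,0]),q2)
q3=show("open45 tilt",[671,305,258],rot([.25,0,-1],[1,0,.25]),q2)
q3=show("open45 tilt-",[671,305,258],rot([-.25,0,-1],[1,0,-.25]),q2)
q3=show("catch",[536,330,125],rot(x,[1,0,0]),q2)
q3=show("catch y",[536,330,125],rot(x,[0,1,0]),q2)
E
```

```text
time_s: 13.02
eef_pos: [493.9, 8.9, 46.7]
ee_rot: [0.598, 0.379, 0.596, 0.378]
force: [-0.6, 0.9, -0.4]
grip_width: 0.878
time_s: 13.68
eef_pos: [494.3, -42.6, 192.6]
ee_rot: [0.6, 0.377, 0.595, 0.379]
force: [0.3, -0.2, 1.1]
grip_width: 0.88
t 13.68 q [-0.714  0.603  1.581  0.783  1.807 -0.886] p [494.3 -42.6 192.6] F [ 0.3 -0.2  1.1] T [-0.38 -0.01  0.02] g 0.88
above handle (array([0.3 , 0.65, 0.99, 0.  , 1.5 , 0.3 ]), 'wrist', array([595., 305., 485.]), 'elbow', array([219., 189., 552.]))
handle (array([ 0.3 ,  0.69,  1.1 , -0.  ,  1.35,  0.3 ]), 'wrist', array([595., 305., 413.]), 'elbow', array([233., 193., 540.]))
open45 (array([0.27, 0.85, 0.57, 0.  , 1.72, 0.27]), 'wrist', array([671., 305., 513.]), 'elbow', array([286., 199., 492.]))
open45 tilt (array([ 0.29,  0.67,  0.9 , -0.07,  1.34,  0.3 ]), 'wrist', array([609., 305., 506.]), 'elbow', array([228., 190., 544.]))
open45 tilt- None
catch (array([ 0.37,  0.63,  1.29, -0.  ,  1.22,  0.37]), 'wrist', array([536., 330., 380.]), 'elbow', array([201., 201., 555.]))
catch y (array([ 0.37,  0.63,  1.29, -0.  ,  1.22, -1.2 ]), 'wrist', array([536., 330., 380.]), 'elbow', array([201., 201., 555.]))
```

View pics/s8.png

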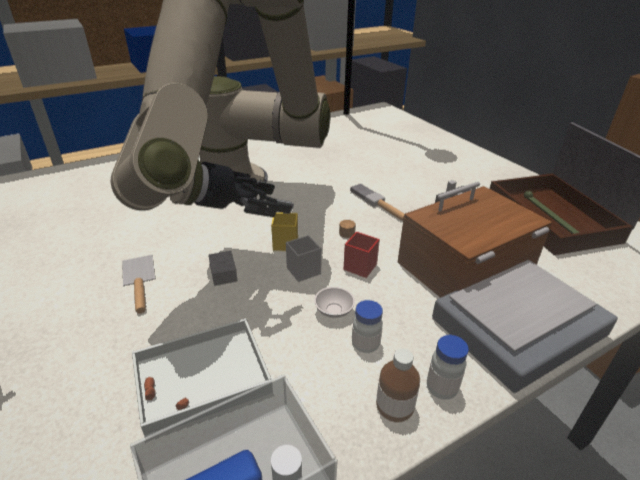

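View pics/t8.png

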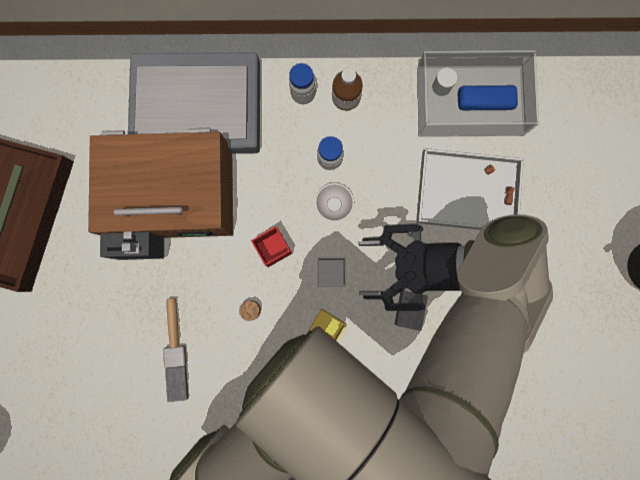

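The canister stands upright and empty at (331,272), and the three lumps are in the tray at (489,170), (509,190) and (509,199). Now the hand goes to the lid handle.

```bash
python3 - <<'E'
from h import *
plan([530,100,290],[0,.55,-1],[1,0.01,0])
plan([595,306,250],[0,0,-1],[1,0.023,0])
E
```

```text
linear [0.288 0.511 0.121] rotation [-0.017  0.013 -1.251] rows>= 5.0
linear [0.967 0.685 0.335] rotation [-0.043  0.033 -2.257] rows>= 9.0
```

```bash
python3 -m jog '[{"linear":[0.05,0.12,0.03],"rotation":[0,0,-0.23],"grip":60},{"linear":[0.1,0.24,0.05],"rotation":[0,0,-0.45],"grip":60},{"linear":[0.17,0.36,0.08],"rotation":[0,0,-0.68],"grip":50},{"linear":[0.23,0.45,0.1],"rotation":[0,0,-0.9],"grip":50},{"linear":[0.288,0.511,0.12],"rotation":[0,0,-1],"grip":50},{"linear":[0.288,0.511,0.12],"rotation":[0,0,-1],"grip":50}]'; python3 - <<'E'
from h import *
log()
plan([575,220,270],[0,0.1,-1],[1,0.023,0])
E
```

```text
time_s: 14.28
eef_pos: [530.3, 104.0, 292.4]
ee_rot: [0.675, 0.216, 0.67, 0.219]
force: [0.2, 0.3, 0.9]
grip_width: 0.586
t 14.28 q [-0.306  0.317  1.458  0.594  1.575 -0.374] p [530.3 104.  292.4] F [0.2 0.3 0.9] T [-0.27  0.04 -0.04] g 0.586
linear [0.288 0.269 0.15 ] rotation [-0.033  0.025 -1.051] rows>= 4.2
```

```bash
python3 -m jog '[{"linear":[0.07,0.07,0.04],"rotation":[0,0,-0.24],"grip":50},{"linear":[0.15,0.13,0.08],"rotation":[-0.02,0.01,-0.48],"grip":50},{"linear":[0.22,0.2,0.11],"rotation":[-0.03,0.02,-0.72],"grip":50},{"linear":[0.288,0.269,0.15],"rotation":[-0.03,0.025,-0.96],"grip":50},{"linear":[0.288,0.269,0.15],"rotation":[-0.03,0.025,-1],"grip":50},{"linear":[0.288,0.269,0.15],"rotation":[-0.03,0.025,-1],"grip":50}]'; python3 - <<'E'
from h import *
log()
plan([595,306,215],[0,0,-1],[1,0.023,0])
E
```

```text
time_s: 14.78
eef_pos: [574.8, 222.2, 267.2]
ee_rot: [0.704, 0.035, 0.707, 0.053]
force: [0.2, -0.5, 0.3]
grip_width: 0.586
t 14.78 q [0.127 0.479 1.17  0.124 1.482 0.091] p [574.8 222.2 267.2] F [ 0.2 -0.5  0.3] T [-0.08  0.    0.  ] g 0.586
linear [0.207 0.254 0.075] rotation [ 0.006 -0.004 -0.248] rows>= 2.4
```

```bash
python3 -m jog '[{"linear":[0.05,0.08,0.02],"rotation":[0,0,-0.1],"grip":50},{"linear":[0.1,0.17,0.05],"rotation":[0,0,-0.2],"grip":50},{"linear":[0.207,0.254,0.075],"rotation":[0,0,-0.25],"grip":50},{"linear":[0.207,0.254,0.075],"rotation":[0,0,-0.25],"grip":50},{"linear":[0.207,0.254,0.075],"rotation":[0,0,-0.25],"grip":50}]'; python3 - <<'E'
from h import *
log()
plan([595,306,157],[0,0,-1],[1,0.023,0])
p,d=capture("scene");cv2.imwrite("pics/s9.png",cv2.resize(p[120:300,360:600,::-1],None,fx=3.2,fy=3.2,interpolation=2))
p,d=capture("top");cv2.imwrite("pics/t9.png",cv2.resize(p[120:270,80:260,::-1],None,fx=4,fy=4,interpolation=2))
E
```

```text
time_s: 15.2
eef_pos: [594.8, 305.0, 211.0]
ee_rot: [0.704, -0.01, 0.71, 0.008]
force: [0.0, -1.0, 0.4]
grip_width: 0.584
t 15.2 q [0.299 0.661 1.017 0.    1.472 0.273] p [594.8 305.  211. ] F [ 0.  -1.   0.4] T [-0.04  0.02 -0.02] g 0.584
linear [0.18  0.004 0.003] rotation [ 0.006 -0.018  0.004] rows>= 1.3
```

View pics/s9.png

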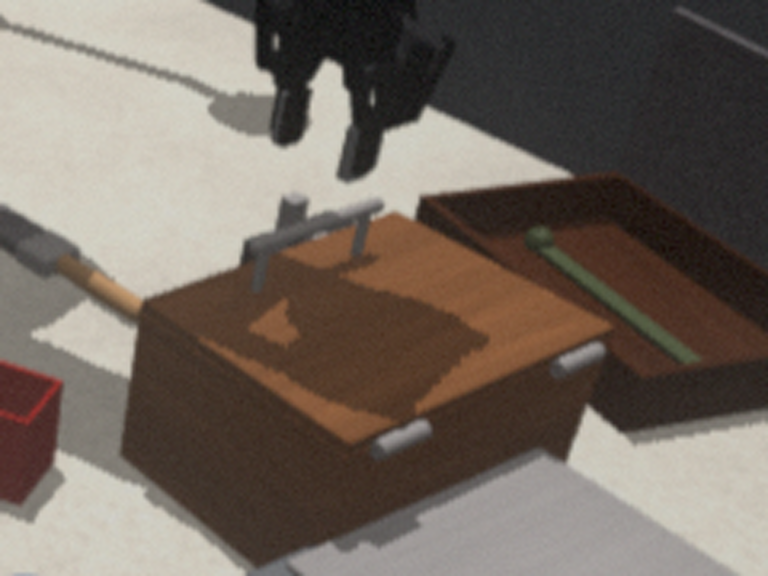

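View pics/t9.png

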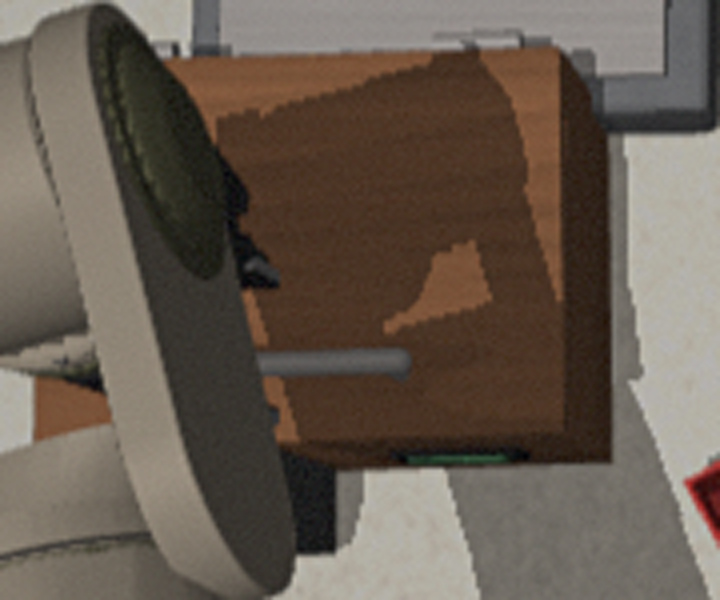

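The fingers straddle the bar handle (scene crop (315,150) above the bar at (315,230)). I'll descend and grip.

```bash
python3 -m jog '[{"linear":[0.05,0,0],"rotation":[0,-0.02,0],"grip":50},{"linear":[0.1,0,0],"rotation":[0,-0.02,0],"grip":50},{"linear":[0.15,0,0],"rotation":[0,-0.02,0],"grip":50},{"linear":[0.18,0.004,0.003],"rotation":[0,-0.02,0],"grip":50},{"linear":[0.2,0.004,0.003],"rotation":[0,-0.02,0],"grip":50},{"linear":[0.2,0.004,0.003],"rotation":[0,-0.02,0],"grip":50}]' && python3 -m jog '[{"linear":[0,0,0],"rotation":[0,0,0],"grip":20},{"linear":[0,0,0],"rotation":[0,0,0],"grip":5},{"linear":[0,0,0],"rotation":[0,0,0],"grip":2},{"linear":[0,0,0],"rotation":[0,0,0],"grip":2},{"linear":[0,0,0],"rotation":[0,0,0],"grip":2},{"linear":[0,0,0],"rotation":[0,0,0],"grip":2},{"linear":[0,0,0],"rotation":[0,0,0],"grip":2}]' 40; python3 -c "
from h import *
log()"
```

```text
time_s: 15.8
eef_pos: [596.6, 304.0, 154.5]
ee_rot: [0.709, -0.008, 0.705, 0.008]
force: [0.6, -0.0, -0.9]
grip_width: 0.585
time_s: 16.38
eef_pos: [597.4, 304.0, 155.5]
ee_rot: [0.71, -0.008, 0.704, 0.008]
force: [5.2, -1.7, 6.4]
grip_width: 0.11
t 16.38 q [ 0.297  0.691  1.109 -0.003  1.332  0.276] p [597.4 304.  155.5] F [ 5.2 -1.7  6.4] T [-0.13 -0.73 -0.01] g 0.11
```

Gripped at a 9.4 mm opening, which matches the bar. Now the tug, in small steps up.

```bash
python3 -m jog '[{"linear":[-0.01,0,0],"rotation":[0,0,0],"grip":2},{"linear":[-0.015,0,0],"rotation":[0,0,0],"grip":2},{"linear":[-0.02,0,0],"rotation":[0,0,0],"grip":2},{"linear":[-0.02,0,0],"rotation":[0,0,0],"grip":2}]'; python3 -m jog '[{"linear":[-0.008,0,0],"rotation":[0,0,0],"grip":2},{"linear":[-0.012,0,0],"rotation":[0,0,0],"grip":2},{"linear":[-0.012,0,0],"rotation":[0,0,0],"grip":2}]'; python3 -c "
from h import *
log()"
```

```text
time_s: 16.72
eef_pos: [598.5, 304.0, 159.7]
ee_rot: [0.711, -0.008, 0.703, 0.008]
force: [14.9, 3.9, -10.7]
grip_width: 0.107
time_s: 16.97
eef_pos: [598.5, 304.0, 159.9]
ee_rot: [0.71, -0.008, 0.704, 0.008]
force: [13.2, 3.3, -18.1]
grip_width: 0.106
t 16.97 q [ 0.297  0.691  1.099 -0.003  1.343  0.276] p [598.5 304.  159.9] F [ 13.2   3.3 -18.1] T [ 0.59 -1.94  0.04] g 0.106
```

```bash
python3 -m jog '[{"linear":[-0.012,0,0],"rotation":[0,0,0],"grip":2},{"linear":[-0.02,0,0],"rotation":[0,0,0],"grip":2},{"linear":[-0.02,0,0],"rotation":[0,0,0],"grip":2}]'; python3 -c "
from h import *
log()"
```

```text
time_s: 17.22
eef_pos: [598.4, 303.9, 160.0]
ee_rot: [0.709, -0.008, 0.705, 0.007]
force: [18.4, 6.2, -28.9]
grip_width: 0.107
t 17.22 q [ 0.297  0.693  1.095 -0.002  1.349  0.276] p [598.4 303.9 160. ] F [ 18.4   6.2 -28.9] T [ 0.98 -2.82  0.03] g 0.107
```

The lid rose about 4.5 mm, then stopped dead while the pull climbed to 29 N, so it is caught. I'll lower it, let go and move to the catch.

```bash
python3 -m jog '[{"linear":[0.008,0,0],"rotation":[0,0,0],"grip":2},{"linear":[0.016,0,0],"rotation":[0,0,0],"grip":2},{"linear":[0.016,0,0],"rotation":[0,0,0],"grip":2},{"linear":[0.016,0,0],"rotation":[0,0,0],"grip":25},{"linear":[0.016,0,0],"rotation":[0,0,0],"grip":45},{"linear":[0.016,0,0],"rotation":[0,0,0],"grip":45},{"linear":[0.016,0,0],"rotation":[0,0,0],"grip":45}]' && python3 -m jog '[{"linear":[-0.08,0,0],"rotation":[0,0,0],"grip":45},{"linear":[-0.16,0,0],"rotation":[0,0,0],"grip":45},{"linear":[-0.2,0,0],"rotation":[0,0,0],"grip":45},{"linear":[-0.2,0,0],"rotation":[0,0,0],"grip":45}]'; python3 - <<'E'
from h import *
log()
p,d=capture("scene");cv2.imwrite("pics/s10.png",cv2.resize(p[120:300,360:600,::-1],None,fx=3.2,fy=3.2,interpolation=2))
plan([535.5,336,190],[0,0,-1],[1,0.023,0])
plan([535.5,336,124],[0,0,-1],[1,0.023,0])
E
```

```text
time_s: 17.8
eef_pos: [598.3, 304.0, 155.0]
ee_rot: [0.709, -0.008, 0.706, 0.007]
force: [-0.3, -0.3, 0.7]
grip_width: 0.523
time_s: 18.13
eef_pos: [598.9, 304.3, 218.3]
ee_rot: [0.71, -0.007, 0.704, 0.008]
force: [0.2, 0.2, -0.2]
grip_width: 0.525
t 18.13 q [ 0.297  0.655  1.01  -0.002  1.468  0.276] p [598.9 304.3 218.3] F [ 0.2  0.2 -0.2] T [-0.04  0.01 -0.02] g 0.525
linear [ 0.085  0.111 -0.208] rotation [-0.003  0.013  0.   ] rows>= 1.8
linear [ 0.305  0.111 -0.209] rotation [-0.003  0.013  0.   ] rows>= 2.8
```

View pics/s10.png

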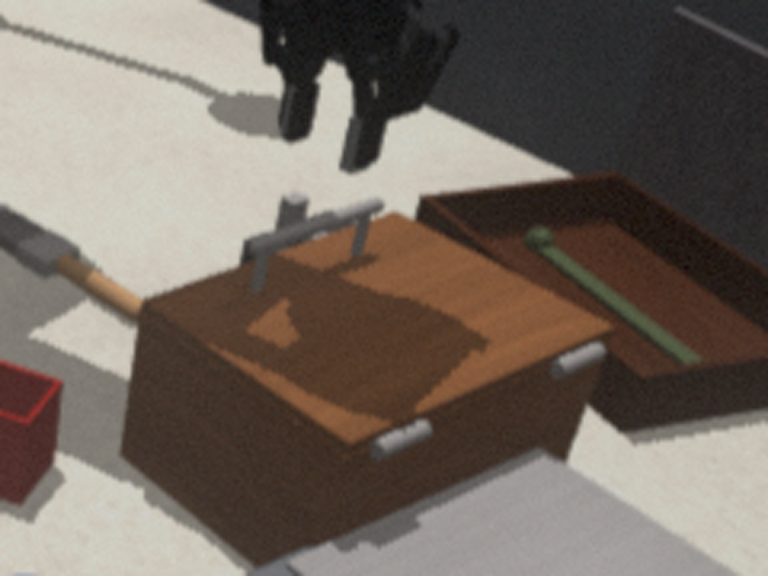

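```bash
python3 -m jog '[{"linear":[0,0.04,-0.07],"rotation":[0,0,0],"grip":0},{"linear":[0,0.08,-0.14],"rotation":[0,0.01,0],"grip":0},{"linear":[0.05,0.08,-0.225],"rotation":[0,0.01,0],"grip":0},{"linear":[0.085,0.08,-0.225],"rotation":[0,0.01,0],"grip":0},{"linear":[0.085,0.08,-0.225],"rotation":[0,0.01,0],"grip":0},{"linear":[0.085,0.08,-0.225],"rotation":[0,0.01,0],"grip":0},{"linear":[0.085,0.08,-0.225],"rotation":[0,0.01,0],"grip":0}]'; python3 - <<'E'
from h import *
log()
plan([531,328,133],[0,0,-1],[1,0.023,0])
p,d=capture("scene");cv2.imwrite("pics/s11.png",cv2.resize(p[120:300,360:600,::-1],None,fx=3.2,fy=3.2,interpolation=2))
E
```

```text
time_s: 18.77
eef_pos: [531.5, 326.5, 190.1]
ee_rot: [0.708, -0.007, 0.706, 0.007]
force: [-0.1, 0.4, 0.2]
grip_width: -0.0
t 18.77 q [ 3.640e-01  5.620e-01  1.236e+00 -1.000e-03  1.342e+00  3.430e-01] p [531.5 326.5 190.1] F [-0.1  0.4  0.2] T [ 0.01 -0.01  0.01] g -0.0
linear [ 0.19   0.005 -0.002] rotation [-0.005  0.004 -0.   ] rows>= 1.4
```

View pics/s11.png

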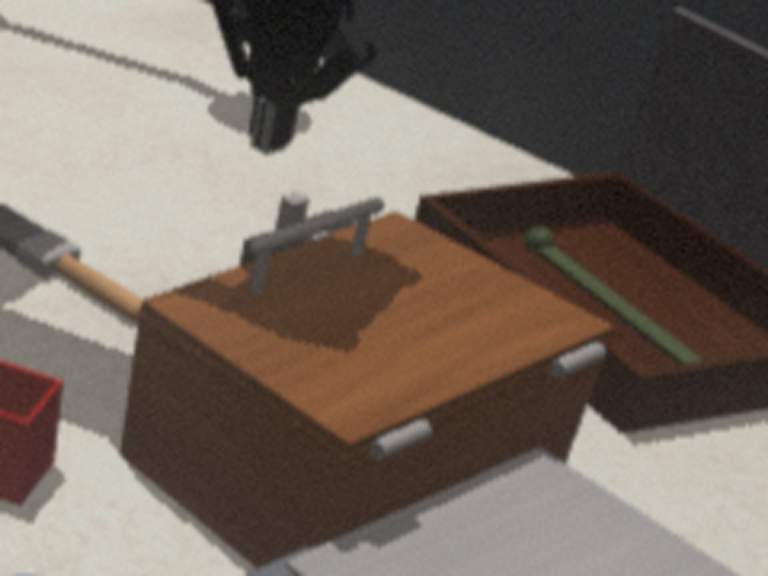

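The shut fingers hang at crop (270,145), on the -y side of the catch grip at (293,200). I'll descend, then push towards +y.

```bash
python3 -m jog '[{"linear":[0.08,0,0],"rotation":[0,0,0],"grip":0},{"linear":[0.15,0,0],"rotation":[0,0,0],"grip":0},{"linear":[0.19,0.005,0],"rotation":[0,0,0],"grip":0},{"linear":[0.195,0.005,0],"rotation":[0,0,0],"grip":0},{"linear":[0.195,0.005,0],"rotation":[0,0,0],"grip":0}]'; python3 -c "
from h import *
log();plan([530.5,352,133],[0,0,-1],[1,0.023,0]);plan([529.5,375,133],[0,0,-1],[1,0.023,0])"
```

```text
time_s: 19.23
eef_pos: [532.0, 328.0, 131.8]
ee_rot: [0.708, -0.007, 0.706, 0.007]
force: [0.8, -0.3, 1.1]
grip_width: 0.001
t 19.23 q [ 3.660e-01  6.160e-01  1.304e+00 -1.000e-03  1.220e+00  3.450e-01] p [532.  328.  131.8] F [ 0.8 -0.3  1.1] T [ 0.04 -0.03  0.03] g 0.001
linear [-0.004  0.08  -0.003] rotation [-0.005  0.004 -0.   ] rows>= 0.6
linear [-0.004  0.157 -0.005] rotation [-0.005  0.004 -0.   ] rows>= 1.1
```

```bash
python3 -m jog '[{"linear":[0,0.02,0],"rotation":[0,0,0],"grip":0},{"linear":[0,0.04,0],"rotation":[0,0,0],"grip":0},{"linear":[0,0.06,0],"rotation":[0,0,0],"grip":0},{"linear":[0,0.08,0],"rotation":[0,0,0],"grip":0},{"linear":[0,0.1,0],"rotation":[0,0,0],"grip":0},{"linear":[0,0.12,0],"rotation":[0,0,0],"grip":0},{"linear":[0,0.13,0],"rotation":[0,0,0],"grip":0},{"linear":[0,0.14,0],"rotation":[0,0,0],"grip":0},{"linear":[0,0.14,0],"rotation":[0,0,0],"grip":0}]'; python3 -c "
from h import *
log()"
```

```text
time_s: 19.98
eef_pos: [531.0, 369.9, 131.8]
ee_rot: [0.708, -0.008, 0.707, 0.007]
force: [-0.2, -3.6, 2.9]
grip_width: 0.002
t 19.98 q [ 0.428  0.664  1.221 -0.002  1.256  0.408] p [531.  369.9 131.8] F [-0.2 -3.6  2.9] T [-0.59  0.12  0.02] g 0.002
```

```bash
python3 -m jog '[{"linear":[0,0.01,0],"rotation":[0,0,0],"grip":0},{"linear":[0,0.02,0],"rotation":[0,0,0],"grip":0},{"linear":[0,0.025,0],"rotation":[0,0,0],"grip":0},{"linear":[0,0.025,0],"rotation":[0,0,0],"grip":0}]'; python3 -c "
from h import *
log()"
```

```text
time_s: 20.32
eef_pos: [531.2, 370.8, 131.9]
ee_rot: [0.706, -0.012, 0.708, 0.001]
force: [-5.9, -38.5, 11.9]
grip_width: -0.002
t 20.32 q [ 0.434  0.672  1.207 -0.014  1.272  0.419] p [531.2 370.8 131.9] F [ -5.9 -38.5  11.9] T [-6.2   1.03 -0.01] g -0.002
```

It hit the hard stop at y=370.8 with 38 N, which is full travel. I'll back off and rise.

```bash
python3 -m jog '[{"linear":[0,-0.03,0],"rotation":[0,0,0],"grip":0},{"linear":[0,-0.06,0],"rotation":[0,0,0],"grip":0},{"linear":[-0.1,-0.06,0],"rotation":[0,0,0],"grip":0},{"linear":[-0.2,-0.06,0],"rotation":[0,0,0],"grip":0},{"linear":[-0.28,-0.1,0],"rotation":[0,0,0],"grip":20},{"linear":[-0.28,-0.1,0],"rotation":[0,0,0],"grip":45}]'; python3 - <<'E'
from h import *
log()
plan([597,305,215],[0,0,-1],[1,0.023,0])
p,d=capture("scene");cv2.imwrite("pics/s12.png",cv2.resize(p[120:300,360:600,::-1],None,fx=3.2,fy=3.2,interpolation=2))
E
```

```text
time_s: 20.82
eef_pos: [533.5, 342.1, 221.9]
ee_rot: [0.709, -0.011, 0.705, 0.003]
force: [0.4, -0.4, 0.7]
grip_width: 0.275
t 20.82 q [ 0.391  0.566  1.146 -0.013  1.428  0.374] p [533.5 342.1 221.9] F [ 0.4 -0.4  0.7] T [ 0.02 -0.09  0.02] g 0.275
linear [ 0.026 -0.127  0.209] rotation [-0.009  0.011  0.023] rows>= 1.8
```

View pics/s12.png

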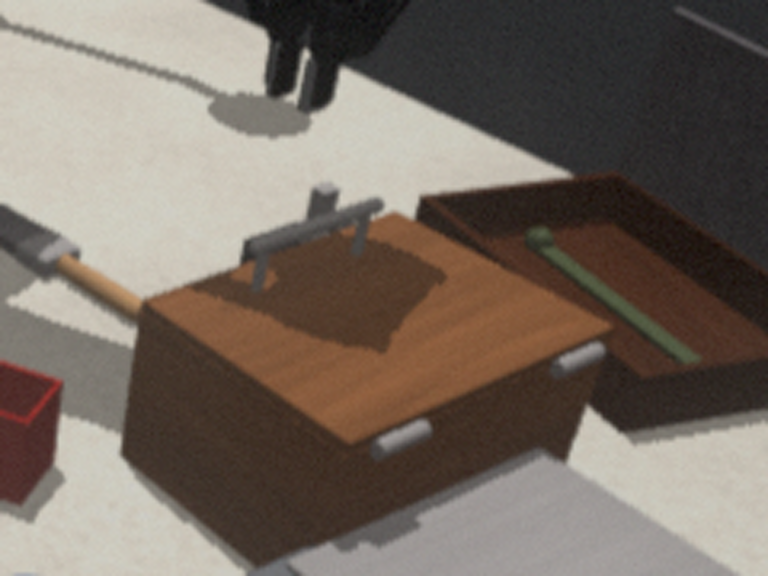

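The catch grip has moved from crop (293,200) to (324,188). Now I'll regrip the bar, slightly deeper.

```bash
python3 -m jog '[{"linear":[0,-0.07,0.11],"rotation":[0,0,0.01],"grip":50},{"linear":[0.026,-0.127,0.209],"rotation":[0,0.01,0.02],"grip":50},{"linear":[0.026,-0.127,0.209],"rotation":[0,0.01,0.02],"grip":50},{"linear":[0.026,-0.127,0.209],"rotation":[0,0.01,0.02],"grip":50}]' && python3 -c "
from h import *
log();plan([597,305,148],[0,0,-1],[1,0.023,0])"
```

```text
time_s: 21.2
eef_pos: [596.5, 304.5, 209.1]
ee_rot: [0.705, -0.007, 0.709, 0.005]
force: [0.5, 0.7, -0.1]
grip_width: 0.583
t 21.2 q [ 2.980e-01  6.640e-01  1.016e+00 -1.000e-03  1.468e+00  2.810e-01] p [596.5 304.5 209.1] F [ 0.5  0.7 -0.1] T [0.02 0.02 0.  ] g 0.583
linear [0.204 0.002 0.003] rotation [-0.013 -0.013  0.006] rows>= 1.5
```

```bash
python3 -m jog '[{"linear":[0.07,0,0],"rotation":[0,-0.01,0],"grip":50},{"linear":[0.13,0,0],"rotation":[0,-0.01,0],"grip":50},{"linear":[0.18,0,0],"rotation":[0,-0.01,0],"grip":50},{"linear":[0.206,0,0.003],"rotation":[0,-0.01,0],"grip":50},{"linear":[0.206,0,0.003],"rotation":[0,-0.01,0],"grip":50},{"linear":[0.206,0,0.003],"rotation":[0,-0.01,0],"grip":50}]' && python3 -m jog '[{"linear":[0.003,0,0],"rotation":[0,0,0],"grip":20},{"linear":[0.003,0,0],"rotation":[0,0,0],"grip":5},{"linear":[0.003,0,0],"rotation":[0,0,0],"grip":2},{"linear":[0.003,0,0],"rotation":[0,0,0],"grip":2},{"linear":[0.003,0,0],"rotation":[0,0,0],"grip":2},{"linear":[0.003,0,0],"rotation":[0,0,0],"grip":2}]' 40; python3 - <<'E'
from h import *
log()
s,p,r=tool();M=r.as_matrix();print(M.round(3))
# arc
for deg in (2,5,10,15,20,25,30,35,40,45,47):
  a=np.radians(deg);v=np.array([-150,45.]);c,s_=np.cos(a),np.sin(a)
  w=np.array([c*v[0]+s_*v[1],-s_*v[0]+c*v[1]])-v
  e=np.array([w[0]*np.cos(.022),w[0]*np.sin(.022),w[1]])
  print(deg,e.round(1),(M.T@e/300).round(3))
E
```

```text
time_s: 21.7
eef_pos: [596.7, 305.0, 147.6]
ee_rot: [0.707, -0.007, 0.708, 0.005]
force: [0.5, 0.0, 1.3]
grip_width: 0.589
time_s: 22.2
eef_pos: [597.3, 305.2, 147.6]
ee_rot: [0.707, -0.007, 0.707, 0.005]
force: [4.0, 1.2, 3.1]
grip_width: 0.108
t 22.2 q [ 0.299  0.704  1.109 -0.002  1.329  0.282] p [597.3 305.2 147.6] F [4.  1.2 3.1] T [ 0.19 -0.52  0.07] g 0.108
[[ 0.001 -0.017  1.   ]
 [-0.002  1.     0.017]
 [-1.    -0.002  0.001]]
2 [1.7 0.  5.2] [-0.017 -0.     0.006]
5 [ 4.5  0.1 12.9] [-0.043 -0.     0.015]
10 [10.1  0.2 25.4] [-0.085 -0.     0.034]
15 [16.8  0.4 37.3] [-0.124  0.     0.056]
20 [24.4  0.5 48.6] [-0.162  0.     0.082]
25 [33.1  0.7 59.2] [-0.197  0.     0.11 ]
30 [42.6  0.9 69. ] [-0.23   0.     0.142]
35 [52.9  1.2 77.9] [-0.26   0.     0.177]
40 [64.   1.4 85.9] [-0.286  0.     0.214]
45 [75.7  1.7 92.9] [-0.309  0.001  0.253]
47 [80.6  1.8 95.4] [-0.318  0.001  0.269]
```

```bash
python3 -m jog '[{"linear":[-0.017,0,0.006],"rotation":[0,0,0],"grip":2},{"linear":[-0.03,0,0.01],"rotation":[0,0,0],"grip":2},{"linear":[-0.043,0,0.015],"rotation":[0,0,0],"grip":2},{"linear":[-0.065,0,0.024],"rotation":[0,0,0],"grip":2},{"linear":[-0.085,0,0.034],"rotation":[0,0,0],"grip":2},{"linear":[-0.085,0,0.034],"rotation":[0,0,0],"grip":2}]'; python3 -c "
from h import *
log()"
```

```text
time_s: 22.7
eef_pos: [607.8, 305.5, 174.6]
ee_rot: [0.708, -0.007, 0.707, 0.006]
force: [-3.0, -0.8, 0.4]
grip_width: 0.106
t 22.7 q [ 0.295  0.706  1.034 -0.002  1.401  0.278] p [607.8 305.5 174.6] F [-3.  -0.8  0.4] T [0.07 0.63 0.08] g 0.106
```

The lid is free and passes 10° easily. I'll continue along the arc to 45°.

```bash
python3 -m jog '[{"linear":[-0.034,0,0.021],"rotation":[0,0,0],"grip":2},{"linear":[-0.053,0,0.033],"rotation":[0,0,0],"grip":2},{"linear":[-0.072,0,0.046],"rotation":[0,0,0],"grip":2},{"linear":[-0.09,0,0.06],"rotation":[0,0,0],"grip":2},{"linear":[-0.107,0,0.075],"rotation":[0,0,0],"grip":2},{"linear":[-0.124,0,0.09],"rotation":[0,0,0],"grip":2},{"linear":[-0.14,0,0.107],"rotation":[0,0,0],"grip":2},{"linear":[-0.155,0,0.124],"rotation":[0,0,0],"grip":2},{"linear":[-0.155,0,0.124],"rotation":[0,0,0],"grip":2}]'; python3 - <<'E'
from h import *
log()
p,d=capture("scene");cv2.imwrite("pics/s13.png",cv2.resize(p[80:300,340:620,::-1],None,fx=2.7,fy=2.7,interpolation=2))
p=tool()[1]
print(np.degrees(np.arctan2(45,150)), np.degrees(np.arctan2(p[2]+17.4-120,745-p[0]+2))-np.degrees(np.arctan2(45,150)))
E
```

```text
time_s: 23.45
eef_pos: [645.0, 306.4, 223.9]
ee_rot: [0.708, -0.006, 0.706, 0.006]
force: [-10.5, -0.8, 8.7]
grip_width: 0.111
t 23.45 q [ 2.800e-01  7.720e-01  7.920e-01 -1.000e-03  1.575e+00  2.630e-01] p [645.  306.4 223.9] F [-10.5  -0.8   8.7] T [-0.08  1.74  0.08] g 0.111
16.69924423399362 33.09106245092157
```

View pics/s13.png

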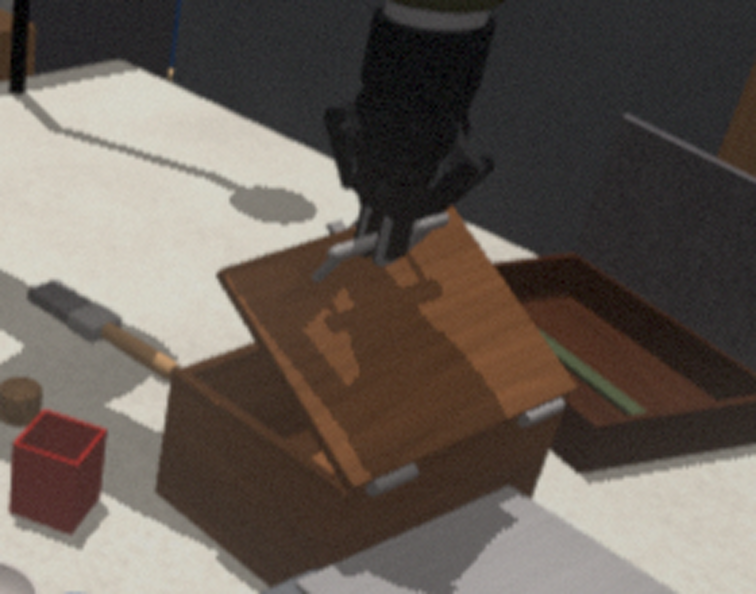

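The lid is at about 33° and the bar is held between the fingers (crop (385,240)). I'll do the remaining 12°, slightly higher to ease the radial force.

```bash
python3 -m jog '[{"linear":[-0.012,0,0.01],"rotation":[0,0,0],"grip":2},{"linear":[-0.022,0,0.021],"rotation":[0,0,0],"grip":2},{"linear":[-0.03,0,0.032],"rotation":[0,0,0],"grip":2},{"linear":[-0.039,0,0.042],"rotation":[0,0,0],"grip":2},{"linear":[-0.047,0,0.053],"rotation":[0,0,0],"grip":2},{"linear":[-0.055,0,0.065],"rotation":[0,0,0],"grip":2},{"linear":[-0.062,0,0.077],"rotation":[0,0,0],"grip":2},{"linear":[-0.068,0,0.089],"rotation":[0,0,0],"grip":2},{"linear":[-0.068,0,0.089],"rotation":[0,0,0],"grip":2},{"linear":[-0.068,0,0.089],"rotation":[0,0,0],"grip":2}]'; python3 - <<'E'
from h import *
log()
p,d=capture("scene");np.savez("pics/s14.npz",p=p,d=d);cv2.imwrite("pics/s14.png",cv2.resize(p[80:300,340:620,::-1],None,fx=2.7,fy=2.7,interpolation=2))
C=cloud("scene",d)
# lid plane: wooden pixels, crop points
pts=[]
for u,v in [(500,200),(480,220),(510,215),(490,235),(520,205),(470,225)]:
  print(u,v,C[v,u].round(),p[v,u])
E
```

```text
time_s: 24.33
eef_pos: [671.5, 306.9, 243.8]
ee_rot: [0.708, -0.007, 0.706, 0.006]
force: [2.2, 2.5, -9.1]
grip_width: 0.113
t 24.33 q [ 0.271  0.849  0.605 -0.002  1.686  0.253] p [671.5 306.9 243.8] F [ 2.2  2.5 -9.1] T [ 0.43 -0.31  0.09] g 0.113
500 200 [691. 323. 188.] [73 51 31]
480 220 [708. 255. 172.] [104  70  46]
510 215 [715. 333. 163.] [80 54 38]
490 235 [733. 262. 150.] [85 57 36]
520 205 [708. 366. 172.] [105  73  49]
470 225 [710. 228. 171.] [77 53 36]
```

View pics/s14.png

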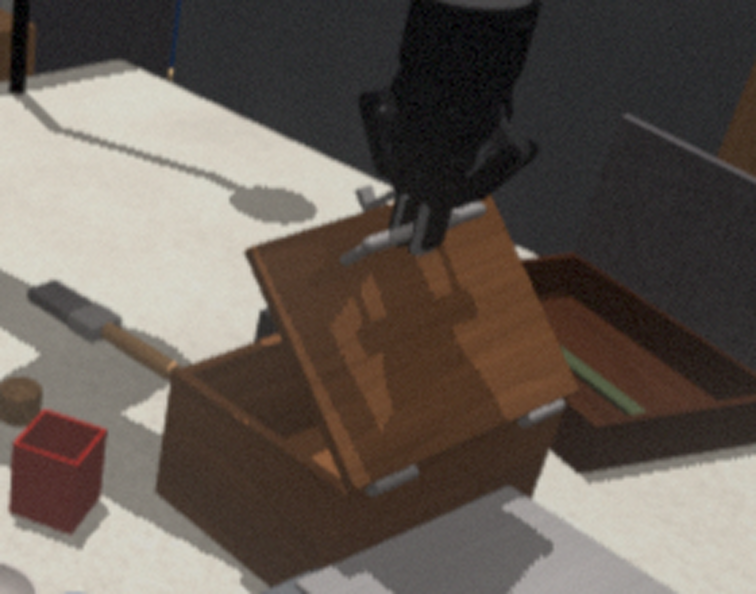

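```bash
python3 - <<'E'
from h import *
f=np.load("pics/s14.npz");C=cloud("scene",f["d"])
P=C[195:240,465:540].reshape(-1,3)
c,s=np.cos(.022),np.sin(.022)
P=P[(P[:,2]>140)&(P[:,2]<240)&(P[:,1]>210)&(P[:,1]<420)&(P[:,0]>600)]
for _ in range(5):
  m=np.median(P,0) if _==0 else P.mean(0);n=np.linalg.svd(P-m,full_matrices=False)[2][2];n*=np.sign(n[2]);P=P[abs((P-m)@n)<4]
print(len(P),n,np.degrees(np.arctan2(n[0],n[2])))
p=tool()[1];
v=np.array([745-p[0],p[2]+17.4-120]);print(v,np.degrees(np.arctan2(v[1],v[0]))-16.7)
E
```

```text
2966 [0.6978126  0.01840445 0.71604389] 44.26122776337775
[ 73.59223936 141.07179804] 45.750520757687084
```

The lid is at 44–46° by both checks. I'll hold for half a second, check the scene once more and hand in.

```bash
python3 -m jog '[{"linear":[0,0,0],"rotation":[0,0,0],"grip":2},{"linear":[0,0,0],"rotation":[0,0,0],"grip":2},{"linear":[0,0,0],"rotation":[0,0,0],"grip":2},{"linear":[0,0,0],"rotation":[0,0,0],"grip":2},{"linear":[0,0,0],"rotation":[0,0,0],"grip":2},{"linear":[0,0,0],"rotation":[0,0,0],"grip":2},{"linear":[0,0,0],"rotation":[0,0,0],"grip":2},{"linear":[0,0,0],"rotation":[0,0,0],"grip":2},{"linear":[0,0,0],"rotation":[0,0,0],"grip":2},{"linear":[0,0,0],"rotation":[0,0,0],"grip":2},{"linear":[0,0,0],"rotation":[0,0,0],"grip":2},{"linear":[0,0,0],"rotation":[0,0,0],"grip":2}]' 50; python3 - <<'E'
from h import *
log()
p,d=capture("scene");cv2.imwrite("pics/s15.png",p[:,:,::-1])
C=cloud("scene",d);P=C[195:240,465:540].reshape(-1,3)
P=P[(P[:,2]>140)&(P[:,2]<240)&(P[:,1]>210)&(P[:,1]<420)&(P[:,0]>600)]
for _ in range(5):
  m=P.mean(0);n=np.linalg.svd(P-m,full_matrices=False)[2][2];n*=np.sign(n[2]);P=P[abs((P-m)@n)<4]
print(np.degrees(np.arctan2(n[0],n[2])))
E
```

```text
time_s: 25.38
eef_pos: [671.4, 306.9, 243.7]
ee_rot: [0.708, -0.007, 0.706, 0.006]
force: [2.0, 2.3, -9.0]
grip_width: 0.106
t 25.38 q [ 0.271  0.849  0.605 -0.002  1.686  0.253] p [671.4 306.9 243.7] F [ 2.   2.3 -9. ] T [ 0.34 -0.09  0.05] g 0.106
44.278060191515266
```

View pics/s15.png

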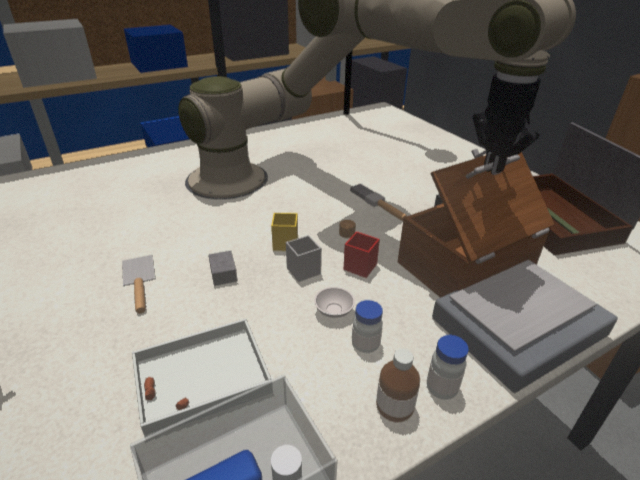

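The lid is held steady at 44°. The canister stands upright at (304,258), the lumps are in the tray at (149,387) and (182,403), and the bystanders have not moved.

```bash
python3 -c "
from rig import *
print(finish_job())"
```

```text
the job is handed in; nothing more can be done
None
```

The job is done and handed in at about 25 s of the 72 s allowed; it returned no verdict.

- **Canister:** I gripped the steel canister from the side near its top and rolled it over low above the white tray. By my estimate no part of it went above 18 cm. I then stood it upright, empty, on the bench close to where it began.
- **Clay pieces:** All three lie in the tray, seen in both cameras after the pour. In the last scene view two of them lie together.
- **Lid and catch:** I tugged the lid first. It rose about 4.5 mm and stopped dead while the pull climbed to 29 N, so it was caught. I let go and slid the catch about 32 mm to its stop, where the wrist force reached 38 N against the shut fingers before I backed off.
- **Final hold:** I regripped the bar and lifted the lid, which went up freely. After a second's hold it stood at 44.3° by depth (about 45.7° by the arm's pose just before) with the bar firmly in the fingers.

In the last picture the jar, dish, brush, spatula, foam block and cork appear where they were. No check failed; the two lid-angle readings differ by about 1.5°.

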